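Restock the dial-locked spice safe

ROBOT

A 6-joint arm with a two-finger parallel gripper is mounted at the origin on a cart in front of the work surface, level with it; the furniture and walls round the work are solid. World frame = base frame: x ahead of the robot, y to its left, z up, the work surface at z = 0. Lengths are in m, angles in rad, forces in N, time in s.
With the tool pointing down it reaches from about 0.4 to 0.825 m from the base axis. Payload 7 kg.
Tool frame: the origin (TCP) lies at the centre of the arm's flange, where the gripper is bolted on; the fingertips stand 178 mm ahead of it and the grasp point (between the pads) lies 159 mm ahead of it; z points along the fingers, y is the direction in which the jaws open and shut (so a half turn about z gives the same grasp; the last joint's range is limited). The gripper opens to 88 mm and grips with 3 to 60 N. Pads are 19 mm wide; open, the fingers measure 130 mm over their backs; the gripper's body (78 mm by 193 mm) begins 47 mm behind the grasp point.
Start: joints at [-0.823, 0.359, 0.012, 0, -1.224, -0.288], TCP at [0.3, -0.605, 0.405] pointing down, gripper open.
Joint ranges: [-3.07, 3.07], [-1.43, 2.12], [-1.02, 1.25], [-3.03, 1.67], [-3.05, -0], [-3.03, 3.03]. Speed limits (rad/s): [2.39, 2.39, 3.01, 3.14, 3.14, 3.14].

INTERFACE

Orientations are given as [roll, pitch, yaw] about the fixed x, y, z axes, in that order (R = Rz(yaw) Ry(pitch) Rx(roll)).
In Python, from station import arm gives the robot as it stands.
- The arm moves only by the shell command python3 -m handwheel 'ROWS' [OPENING] [FORCE]. ROWS is JSON, a list of rows, each a list of 4 numbers: the shift along the world's x, y, z in cm, then the turn about the world's z in rad. In form: [[dx, dy, dz, yaw], ...]. A call has 1 to 20 rows; each row shifts and turns the commanded pose from where the row before left it; what a row does not reach is not made up. A row lasts 1/10 s, in which the tool goes at most 50 mm and 8.59 degrees, less where a joint would pass 70% of its speed; a pose out of reach is approached as far as the arm can. A call is refused whole if a number of a shift passes 5 or a number of a turn 0.15, either way. A call with a gripper value outside its range is refused whole. OPENING is the closure, from 0 (fully open) to 1 (shut), set as the call begins (- or left out, the last holds). The fingers move at their own pace and stop on an object; FORCE is the grip in N (left out, the last holds). Time passes only in rows, so rows that do not move let the fingers close. It gives the time, the measured TCP pose, the force and the opening at its end, in the units of the state.
- arm.get_state(): the state, without advancing time (a new reading comes with each control period).
- arm.grab_frame(name): name is "scene" or "top"; returns a dict with "image" (480x640x3 uint8, red, green, blue), "depth" (480x640 float32, m along the optical axis (not along the pixel's ray), 0 where there is no reading), "vfov" (degrees; the focal length in pixels is half the picture's height over the tangent of half this angle, whatever the lens; pixels are square), "cx", "cy" (the principal point, pixels), "k1" (the pictures are not rectified: a ray, as slopes to the right and down, at radius r is drawn at 1 + k1 r^2 times it, then the intrinsics apply), "rvec" (rotation vector, rad) and "tvec" (3), from world to camera coordinates, as OpenCV has them. Camera axes: x right, y down, z forward; pixel columns grow to the right and rows downward; lengths in m; the calibration is good to about 2 mm. A picture is of the moment at which its call begins.
- arm.job_done(): hands the job in, once; it reports no verdict.
The state is a dict: "t": time; "q": joint angles; "qd": joint speeds; "joint_efforts": joint torques, N m; "eef_pos": TCP position; "ee_rot": TCP orientation; "force": force on the tool from outside, world axes, zero at the start; "moment": the same for the moment, N m; "width": finger opening in m.
Only numpy, scipy, OpenCV 4.12 (cv2) and the standard library are available. Lean on these libraries where they do the work, as an engineer would, in place of code of your own. Each camera call takes 0.05 s, during which the arm holds its last target.

TASK

Open the steel spice safe and restock it: set its three dials to the code (left dial 5, right dial 2, front dial 4), then draw the locking pin straight up and park it hanging in the fork on the safe's left side, and open the lid. Put every small spice jar from the worktop into the compartment, then shut the lid fully again, leaving the pin parked and the other kitchen things alone.

Things in the scene. Friction and masses are not known exactly. Their poses are not given: they have to be found in the camera images.
- safe: fixed steel safe, 170 mm wide (y), 80 mm high. Origin: on the worktop under the locking pin; x points to its back, y to its left, z up. Front part (x -85 to +54 mm): lock deck, dark top at z 78, three dials round the pin. Back part (x 54 to 174): lidded compartment; inside x 62 to 168, y -80 to +80, floor z 4, rim z 80. Shut, the lid's hasp fork reaches forward to the pin
- dial_left (a joint): left dial (x +22, y +38.1 mm of the safe). 0 points to number 1; value = 0.45 x (number - 1), so number 5 is 1.8. Grows clockwise seen from above; range -0.1 to 2.35; friction 0.05 N m, stays where left, no clicks. The code is met within about 0.12 rad. Each dial has its numbers 1 to 6 on the deck at its far side, left to right
- dial_right (a joint): right dial (x +22, y -38.1 mm of the safe), same scale; number 2 is 0.45
- dial_front (a joint): front dial (x -44, y 0 mm of the safe), same scale; number 4 is 1.35
- dial_left_grip (a point): on the left dial's axis, 10 mm below the top of its black bar grip (30 mm long, 10 mm thick, 36 mm high, top at z 119 mm). x runs along the bar to the pointer end (white line), z up. Keep fingertips above z 94 mm: hasp fork (z 81 to 87) and pin flange (z 87 to 93) lie beside the dials
- dial_right_grip (a point): the same point of the right dial
- dial_front_grip (a point): the same point of the front dial. On each dial the pointer at value v stands 1.125 - v rad to the left of the safe's x axis
- pin_grip (a point): on the locking pin's grip, a round steel handle 20 mm across, 38 mm high; point 12 mm below its top, 26 mm above the flange (loose upright pin, about 0.16 kg); z up along the pin. With all three numbers set it lifts straight up out of its bore, lightly; lift it 90 mm before moving sideways. At a wrong number hidden discs hold its collar down
- pin_neck (a point): middle of the pin's thin neck, 47 mm below pin_grip. Neck 8 mm across, 30 mm long: above it the flange (36 mm across, 6 mm thick, underside 15 mm above this point), below it the collar (22 mm across, from 15 to 27 mm below), then the tail 12 mm across, ending 41 mm below
- park (a point): parking fork on the safe's left side: point on its top (fork z 70 to 78 mm), on the slot's centre line. Two prongs run along the safe's x, 14 mm apart, open to the front (-x) from 35 mm before this point; closed end 18 mm behind it. Axes as the safe. Slide the pin in from the front, neck between the prongs, and let it hang by its flange: pin_grip is then 32 mm above this point
- lid (a joint): lid angle: 0 shut, grows as it opens up and back, stop at 1.95; a stiff hinge (0.28 N m) holds it where it is left. The hasp fork on the lid's front reaches 189 mm from the hinge, so it stands high when open: open it beyond upright to clear the hand above the compartment
- lid_tab (a point): on the lid's black grip tab (22 mm wide along y, 12 mm thick along x, 32 mm high above the lid), 10 mm below its top, near the lid's right front corner; 100 mm before, 28 mm above and 66 mm to the right of the hinge point. Lid 118 mm deep, 170 wide, 6 mm thick; axes as the safe when shut, turning with the lid
- lid_hinge (a point): middle of the lid's hinge axis, which runs along the safe's y; axes as the safe. The lid's hasp fork lies on this centre line: two prongs 9 mm wide and 6 mm thick, 44 mm over both, ending 189 mm from the hinge; it too can be gripped to swing the open lid
- inside (a point): centre of the compartment floor; axes as the safe
- jar_1_mid (a point): small squat spice jar with screw cap, 38 mm across, 66 mm high, about 0.07 kg, upright on the worktop right of the safe, in a loose row along x with the others (centres about 60 mm apart); point at its centre, half-way up, z along the jar to its cap. It fits under the lid in any posture. Absent in some runs (None)
- jar_2_mid (a point): another, the same size; a knocked-over jar may go in lying down
- jar_3_mid (a point): another, the same size
- jar_4_mid (a point): another, the same size
- ring: fluted steel pastry ring, 55 mm across, 30 mm high, standing among the jars; origin under its centre. Leave it alone
- edge_lip: fixed wooden lip, 14 mm wide, 30 mm high, 400 mm long, along the right edge of the worktop beside the jars, so that a knocked-over jar does not roll off; origin under its centre, x along it
Things that resemble listed ones, but are neither listed nor needed, are in the scene too. Leave any blue or purple look-alike of the part that bears pin_grip alone.

How it is judged:
On the way, in this order (a step that is already met when the one before it is completed fails the run):
1. the three dials point to their code numbers (value of joint dial_left between 1.68 and 1.92 rad and value of joint dial_right between 0.33 and 0.57 rad and value of joint dial_front between 1.23 and 1.47 rad), for 0.2 s.
2. the pin hangs in the parking fork (horizontal distance between pin_grip and park below 0.024 m and z of pin_grip in the frame of park between 0.024 and 0.04 m and angle between pin_grip's own z axis and vertical below 0.2 rad and contact force between pin and the fingers below 0.1 N), for 0.2 s.
3. the lid is open (value of joint lid above 1.2 rad), for 0.2 s.
At the end, for the whole second after the job is handed in: Every jar present is inside the compartment (its centre between the walls and below 55 mm above the floor), the lid is shut (under 0.04 rad), and the pin hangs upright in the parking fork (axis within 24 mm of the park point, flange on the fork within 8 mm) (x of jar_1_mid in the frame of inside between -0.054 and 0.054 m and y of jar_1_mid in the frame of inside between -0.08 and 0.08 m and z of each of jar_1_mid, jar_2_mid, jar_3_mid, jar_4_mid in the frame of inside below 0.055 m and x of jar_2_mid in the frame of inside between -0.054 and 0.054 m and y of jar_2_mid in the frame of inside between -0.08 and 0.08 m and x of jar_3_mid in the frame of inside between -0.054 and 0.054 m and y of jar_3_mid in the frame of inside between -0.08 and 0.08 m and x of jar_4_mid in the frame of inside between -0.054 and 0.054 m and y of jar_4_mid in the frame of inside between -0.08 and 0.08 m and value of joint lid below 0.04 rad and velocity of joint lid below 0.05 rad/s and horizontal distance between pin_grip and park below 0.024 m and z of pin_grip in the frame of park between 0.024 and 0.04 m and angle between pin_grip's own z axis and vertical below 0.2 rad and contact force between anything else and the fingers below 0.1 N); the robot touches nothing.
It fails at once if the fluted pastry ring is shifted by more than 6 cm (distance of ring from where it was at the start of the episode above 0.06 m).
Of jar_1, jar_2, jar_3, jar_4 only 2 to 3 are there at a start; the rules pass over those that are not, and their reading is None.
At some moment in a run one of jar_1, jar_2, jar_3, jar_4 may be knocked a few centimetres aside while the robot is not near it.
It also fails if it takes over 208 s, if anything falls off the work surface, if the arm or the gripper's body presses on something with over 40 N, if the wrist force passes 120 N, or if a joint passes its speed limit or range.

## Working session

There is one attempt and no reset: what is moved stays moved. The work goes in short steps, Python scripts to look and compute and a shell command to move; the robot and the scene stay as the last step left them, time stands still between calls to the robot, and variables do not carry over. Pictures are saved under pics/ and viewed, and the job is handed in when it is done.

```bash
ls; mkdir -p pics
cat > h.py <<'E'
import numpy as np, cv2
from station import arm
def grab(n):
    f=arm.grab_frame(n); np.savez('last_%s.npz'%n,**f); return f
def load(n): 
    d=np.load('last_%s.npz'%n); return {k:d[k] for k in d}
def K(f):
    h=f['image'].shape[0]; fl=h/2/np.tan(np.radians(float(f['vfov']))/2); return fl
def pix2w(f,u,v,z=None):
    fl=K(f); p=np.array([(u-f['cx'])/fl,(v-f['cy'])/fl]); q=p.copy()
    for _ in range(30): q=p/(1+f['k1']*(q@q))
    R=cv2.Rodrigues(np.asarray(f['rvec'],float).reshape(3,1))[0]; t=np.asarray(f['tvec'],float).ravel()
    d=R.T@np.array([q[0],q[1],1]); c=-R.T@t
    if z is None:
        D=float(f['depth'][int(round(v)),int(round(u))]); return c+D*d
    return c+d*(z-c[2])/d[2]
def w2pix(f,P):
    R=cv2.Rodrigues(np.asarray(f['rvec'],float).reshape(3,1))[0]; t=np.asarray(f['tvec'],float).ravel()
    X=R@np.asarray(P,float)+t; q=X[:2]/X[2]; q=q*(1+f['k1']*(q@q)); fl=K(f)
    return q[0]*fl+f['cx'],q[1]*fl+f['cy']
def crop(f,name,u0,v0,u1,v1,s=1):
    im=f['image'][v0:v1,u0:u1]; im=cv2.resize(im,None,fx=s,fy=s,interpolation=cv2.INTER_CUBIC); cv2.imwrite('pics/'+name,im[:,:,::-1])
E
python3 - <<'E'
from h import *
s=arm.get_state();print(s)
for n in('scene','top'):
    f=grab(n);crop(f,n+'0.png',0,0,640,480);print({k:f[k] for k in f if k not in('image','depth')})
    R=cv2.Rodrigues(np.asarray(f['rvec'],float).reshape(3,1))[0];print(-R.T@np.asarray(f['tvec']).ravel())
E
```

```text
pics
{'t': 0.0, 'q': array([-8.22880952e-01,  3.59378130e-01,  1.10476566e-02, -3.61698040e-04,
       -1.22410614e+00, -2.88109768e-01]), 'qd': array([ 0.00129935,  0.00082806,  0.00083535,  0.00088526, -0.00034027,
       -0.00128924]), 'joint_efforts': array([-2.41793219e-03, -5.82719028e+01,  2.93055797e+01,  6.99740231e+00,
        6.90367728e-03, -1.02625756e-04]), 'eef_pos': array([ 0.29946152, -0.60470877,  0.40372115]), 'ee_rot': array([ 3.13992335e+00, -1.40115190e-04, -2.68191011e+00]), 'force': array([ 0.38008113,  0.40110334, -0.15158998]), 'moment': array([-0.01462266, -0.01010027,  0.00143747]), 'width': 0.08782255806697555}
{'vfov': 46.44801233168706, 'cx': 321.7094774506812, 'cy': 237.85394676053815, 'k1': -0.17189844150096545, 'rvec': array([ 2.01224731, -0.99441744,  0.52710614]), 'tvec': array([-0.41420625,  0.34021273,  0.60792532])}
[ 0.00838377 -0.50186203  0.63635598]
{'vfov': 44.55487464597858, 'cx': 315.8294155265219, 'cy': 237.77786181121613, 'k1': -0.113624949117749, 'rvec': array([ 2.13998113, -2.15503457,  0.10778974]), 'tvec': array([-0.06011145,  0.62488371,  1.12918614])}
[ 0.48154049 -0.0901246   1.1954709 ]
```

```bash
python3 -m handwheel --help 2>&1 | head -20
```

```text
invalid input: not JSON, or not a number
```

View pics/scene0.png

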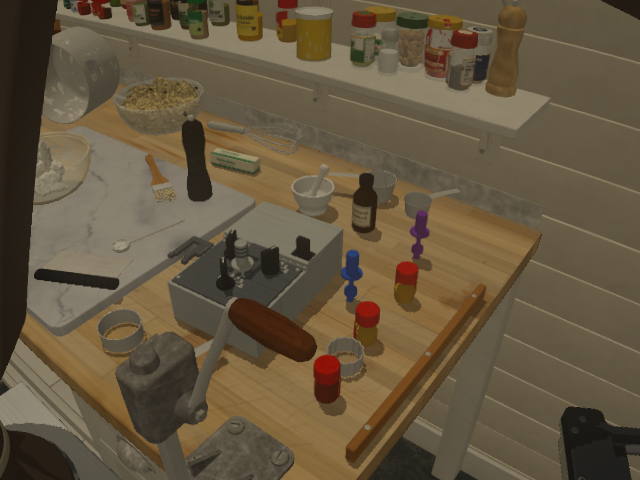

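View pics/top0.png

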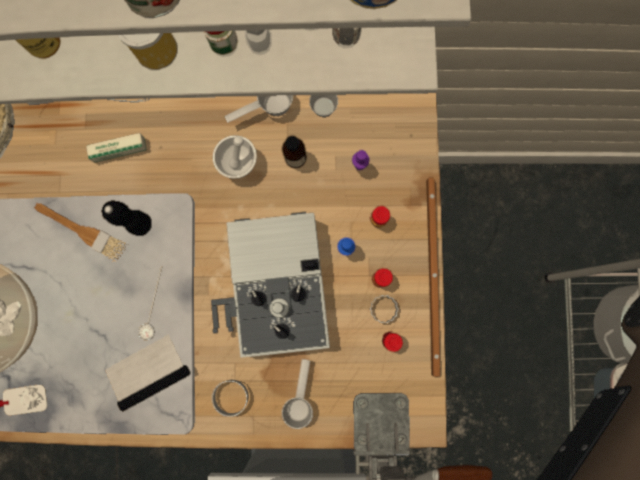

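Run:
```python
from h import *
f=load('top')
crop(f,'t1.png',200,200,340,370,5 if 0 else 4)
crop(f,'t2.png',330,140,450,390,2.4 if 0 else 2)
g=load('scene');crop(g,'s1.png',160,190,340,360,4)
for n,(u,v),z in [('pin',(279,308),.1),('jarA',(381,215),.066),('jarB',(383,277),.066),('jarC',(393,342),.066),('ring',(386,310),.03),('lipT',(432,180),.03),('lipB',(436,375),.03),('blue',(346,246),.1)]:
    print(n,pix2w(f,u,v),pix2w(f,u,v,z))
```

```text
pin [0.48535435 0.00061379 0.13401093] [0.48547655 0.00352119 0.1       ]
jarA [ 0.66418894 -0.19225838  0.06880751] [ 0.66464407 -0.19251289  0.066     ]
jarB [ 0.543721   -0.19403851  0.06653514] [ 0.54375047 -0.19408777  0.066     ]
jarC [ 0.41950281 -0.21120777  0.06529253] [ 0.41954164 -0.21113197  0.066     ]
ring [ 4.80394583e-01 -2.05109688e-01 -8.57053069e-05] [ 0.48042342 -0.20221613  0.03      ]
lipT [ 0.74154853 -0.30096699  0.03063528] [ 0.74169033 -0.30108198  0.03      ]
lipB [ 0.35213795 -0.29872238  0.02893984] [ 0.35225555 -0.29853281  0.03      ]
blue [ 0.6014156  -0.12270049  0.09346538] [ 0.60070477 -0.12250732  0.1       ]
```

View pics/t1.png

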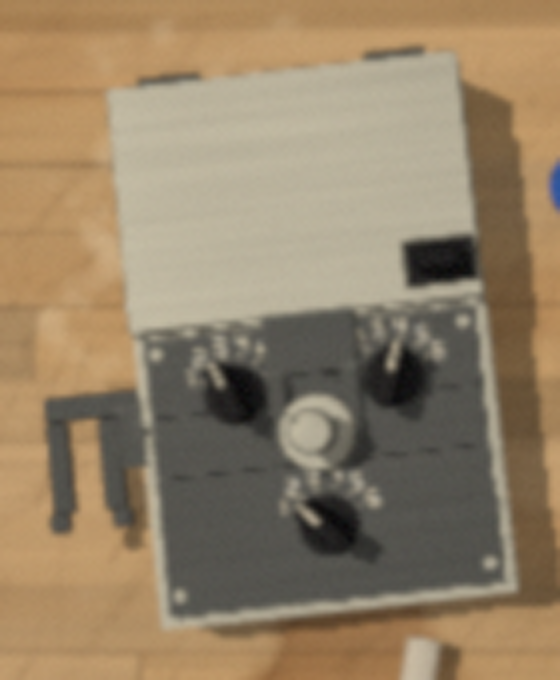

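View pics/s1.png

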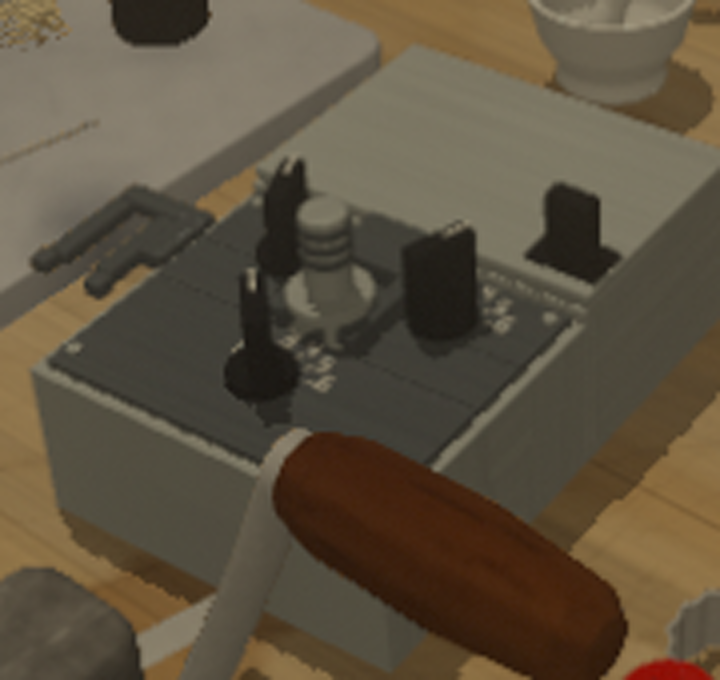

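Run:
```python
from h import *
from scipy.optimize import least_squares
f=load('top')
def up(u,v): return 200+(u+.5)/4-.5,200+(v+.5)/4-.5
obs=[((162,628),(-.085,.085,.078)),((517,592),(-.085,-.085,.078)),((108,92),(.174,.085,.086)),((457,54),(.174,-.085,.086))]
P=np.array([pix2w(f,*up(*a),b[2])[:2] for a,b in obs]);print(P)
def tr(p,b): c,s=np.cos(p[2]),np.sin(p[2]); return np.array([p[0]+c*b[0]-s*b[1],p[1]+s*b[0]+c*b[1]])
r=least_squares(lambda p:np.concatenate([tr(p,b)-q for (a,b),q in zip(obs,P)]),[.48,0,0]);print(r.x,r.fun)
p=r.x
def W(x,y,z): return np.append(tr(p,(x,y)),z)
for n,uv,z in[('pintop',(312,432),.131),('left',(235,394),.119),('front',(330,523),.119),('right',(395,375),.119),('tab',(440,258),.118)]:
    q=pix2w(f,*up(*uv),z);c,s=np.cos(p[2]),np.sin(p[2]);d=q[:2]-p[:2];print(n,q,'safe',c*d[0]+s*d[1],-s*d[0]+c*d[1],'depthz',pix2w(f,*up(*uv)))
# fork
for uv in[(60,410),(62,528),(122,522),(112,420),(88,412)]:
    q=pix2w(f,*up(*uv),.078);d=q[:2]-p[:2];print('fork',uv,c*d[0]+s*d[1],-s*d[0]+c*d[1],pix2w(f,*up(*uv))[2])
g=load('scene')
for uv in[(232,305),(310,345),(270,325),(185,405),(150,340),(147,380),(250,470)]: print('grinder',uv,pix2w(g,*uv))
for uv in[(385,400),(465,475),(360,400),(405,430),(304,370),(297,410)]: print('top',uv,pix2w(f,*uv))
```

```text
[[ 0.39396317  0.07925316]
 [ 0.4105739  -0.08881663]
 [ 0.6493473   0.10619308]
 [ 0.66618376 -0.06207577]]
[0.48575285 0.00406331 0.10299442] [-0.00149894  0.00062065 -0.00063156 -0.00040868  0.00074442  0.00030915
  0.00138608 -0.00052113]
pintop [0.48605156 0.00336823 0.131     ] safe 0.00022566352589316967 -0.000722104532681717 depthz [0.48604029 0.00313465 0.13365942]
left [0.50360673 0.03990023 0.119     ] safe 0.021443751540439236 0.03381141524373596 depthz [0.50359652 0.03984003 0.1194984 ]
front [ 0.4446938  -0.00382328  0.119     ] safe -0.041652306535760186 -0.0036234129391639605 depthz [ 0.44461589 -0.0036408   0.11672391]
right [ 0.51195737 -0.03370028  0.119     ] safe 0.0221830907005856 -0.04025762540148352 depthz [ 0.51200466 -0.03361256  0.11732631]
tab [ 0.56567065 -0.05454878  0.118     ] safe 0.07346824144422115 -0.06651803608150077 depthz [ 0.56556294 -0.05459433  0.11937943]
fork (60, 410) 0.024086444865029498 0.1231053170340821 0.07447300809455237
fork (62, 528) -0.0318201844168076 0.12733927572892534 0.07705100759787897
fork (122, 522) -0.0319302089811814 0.0
[... 215 characters left out ...]
654 -0.24691006  0.3297335 ]
grinder (310, 345) [ 0.23866786 -0.32237772  0.32767797]
grinder (270, 325) [ 0.23220409 -0.28855549  0.33318049]
grinder (185, 405) [ 0.18589651 -0.2201766   0.22534498]
grinder (150, 340) [ 0.19885535 -0.16632702  0.26423497]
grinder (147, 380) [ 0.16396952 -0.20580013  0.26944001]
grinder (250, 470) [ 0.26064774 -0.21046229  0.00940706]
top (385, 400) [ 0.30197084 -0.19950563  0.0103102 ]
top (465, 475) [ 0.24161813 -0.28413143  0.33412569]
top (360, 400) [ 0.30300629 -0.14962477  0.01440241]
top (405, 430) [ 0.24114115 -0.23933083  0.00383904]
top (304, 370) [ 0.3647811  -0.03992434  0.03682303]
top (297, 410) [ 2.81354527e-01 -2.39223547e-02 -1.13603836e-04]
```

View pics/t2.png

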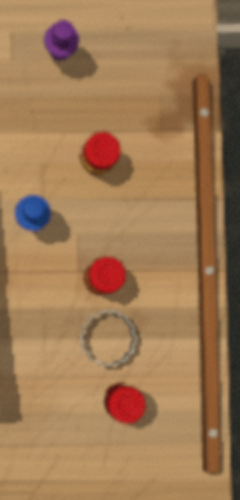

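```bash
cat >> h.py <<'E'
SP=np.array([.48575,.00406,.10299])
def cloud(f,step=1):
    fl=K(f); H,Wd=f['depth'].shape
    v,u=np.mgrid[0:H:step,0:Wd:step]; D=f['depth'][::step,::step].ravel()
    p=np.stack([(u.ravel()-f['cx'])/fl,(v.ravel()-f['cy'])/fl],1); q=p.copy()
    for _ in range(30): q=p/(1+f['k1']*(q**2).sum(1)[:,None])
    R=cv2.Rodrigues(np.asarray(f['rvec'],float).reshape(3,1))[0]; t=np.asarray(f['tvec'],float).ravel()
    X=(np.c_[q,np.ones(len(q))]*D[:,None]-t)@R
    return X[D>0], f['image'][::step,::step].reshape(-1,3)[D>0]
def toS(X,SP=SP):
    X=np.atleast_2d(X); c,s=np.cos(SP[2]),np.sin(SP[2]); d=X[:,:2]-SP[:2]
    return np.c_[c*d[:,0]+s*d[:,1],-s*d[:,0]+c*d[:,1],X[:,2]]
def toW(P,SP=SP):
    c,s=np.cos(SP[2]),np.sin(SP[2]); return np.array([SP[0]+c*P[0]-s*P[1],SP[1]+s*P[0]+c*P[1],P[2]])
DI=dict(left=(.022,.0381),right=(.022,-.0381),front=(-.044,0))
def dials(f):
    X,C=cloud(f); S=toS(X)
    for n,c in DI.items():
        d=S[:,:2]-c; m=(np.hypot(*d.T)<.019)&(S[:,2]>.112)&(S[:,2]<.124); Q=d[m]
        w,V=np.linalg.eigh(np.cov(Q.T)); a=np.arctan2(V[1,1],V[0,1])
        print(n,'n',m.sum(),'mean',Q.mean(0)*1000,'ang',a,'v',1.125-a,'sd',np.sqrt(w)*1000,'white dir',(lambda B:(B[0],B[1]))(Q[C[m].sum(1)>300].mean(0)*1000) if (C[m].sum(1)>300).any() else None)
E
python3 - <<'E'
from h import *
for n in('top','scene'):
    f=load(n);print(n);dials(f)
    X,C=cloud(f);S=toS(X)
    m=(S[:,1]>.088)&(S[:,1]<.15)&(abs(S[:,0])<.06)&(S[:,2]>.06)&(S[:,2]<.09)
    for a in np.arange(-.045,.035,.008):
        k=m&(abs(S[:,0]-a)<.004); print(round(a,3),np.round(np.sort(S[k,1])*1000).astype(int))
    m=(X[:,0]>.6)&(X[:,2]>.15)&(X[:,0]<1.2); k=m
    if k.any():
        for lo in np.arange(.6,1.1,.05):
            q=X[k&(X[:,0]>=lo)&(X[:,0]<lo+.05)&(abs(X[:,1])<.3)]
            if len(q): print('high',round(lo,2),len(q),q[:,1].min(),q[:,1].max(),q[:,2].min(),q[:,2].max())
E
```

```text
top
left n 89 mean [0.53628303 1.04557897] ang -2.7873842278958536 v 3.9123842278958536 sd [2.98929187 8.70489338] white dir (np.float64(10.61087412720064), np.float64(4.6731906950828055))
right n 91 mean [1.18044007 1.03314176] ang 2.8243080693468645 v -1.6993080693468645 sd [2.94242398 8.67514833] white dir (np.float64(10.081048540592404), np.float64(-2.474639431660077))
front n 93 mean [1.27110663 1.0884828 ] ang -2.435417043435651 v 3.560417043435651 sd [2.96516934 8.67390715] white dir (np.float64(7.924481236275665), np.float64(6.974379320379019))
-0.045 []
-0.037 [ 94  95  97  99 101 125 126 128 130 132]
-0.029 [ 93  93  93  94  94  94  94  94  96  96  97  97  98  99  99  99 100 100
 101 101 103 103 103 103 104 122 123 124 124 124 124 125 125 125 126 126
 127 127 127 128 128 129 129 130 130 131 131 131 131]
-0.021 [ 96  96  96  96  97  97  98  98  99  99 100 100 101 102 102 102 103 103
 103 104 105 105 105 106 120 120 120 120 121 123 123 123 123 124 125 125
 125 126 126 126 127 128 128 129 129 129 130 130 130 131 132]
-0.013 [ 95  95  95  96  96  97  97  97  97  97  99  99  99 
[... 5030 characters left out ...]
124 125 125 125 127 128 129 129 129 131 131 132 136]
high 0.6 223 0.27596576704410675 0.29980833745082214 0.1500281717644722 0.19619332021881797
high 0.65 254 0.2744590642767247 0.29959976475651345 0.15006640273692154 0.2060989942536971
high 0.8 3133 -0.269731195901255 0.299830657313642 0.25576365465797457 0.2781484710614907
high 0.85 4152 -0.27011641608046477 0.29984462178915994 0.25562360416126156 0.3783213226236346
high 0.9 7699 -0.2702767240007731 0.2999776636604306 0.2574844800158476 0.391853440856915
high 0.95 6849 -0.27003970106257547 0.29992756801008574 0.18205217101020382 0.4467381009323721
high 1.0 13532 -0.2999811711111596 0.2996123804012534 0.15003897830862764 0.46321872248242957
```

```bash
python3 -m handwheel '[[0,0,5,0],[0,0,5,0],[0,0,5,0],[1.3,4,0,0],[1.3,4,0,0],[1.3,4,0,0],[1.3,4,0,0],[1.3,4,0,0],[1.3,4,0,0],[1.3,4,0,0],[1.3,4,0,0],[1.3,4,0,0],[1.3,4,0,0]]' 0.72 20
python3 -m handwheel '[[1.3,4,0,0],[1.3,4,0,0],[1.3,4,0,0],[1.2,4,0,0],[1.2,4,0,0],[1,4,0,0],[0,0,0,0],[0,0,0,0]]'
```

```text
t: 1.4
eef_pos: [0.4295, -0.2032, 0.5546]
ee_rot: [3.141, 0.0, -2.682]
force: [-0.1, -0.9, 0.2]
width: 0.0242
t: 2.2
eef_pos: [0.5027, 0.0361, 0.5541]
ee_rot: [3.141, -0.001, -2.68]
force: [0.4, 0.3, -0.2]
width: 0.0242
```

```bash
python3 -m handwheel '[[0.1,0.85,-4,-0.014],[0,0,-5,0],[0,0,-5,0],[0,0,-5,0],[0,0,-4,0],[0,0,0,0],[0,0,0,0]]'
python3 - <<'E'
from h import *
f=grab('scene');crop(f,'a1.png',160,150,360,330,4)
E
```

```text
t: 2.9
eef_pos: [0.5039, 0.0429, 0.3256]
ee_rot: [-3.141, -0.001, -2.696]
force: [0.4, 0.6, 1.2]
width: 0.0242
```

View pics/a1.png

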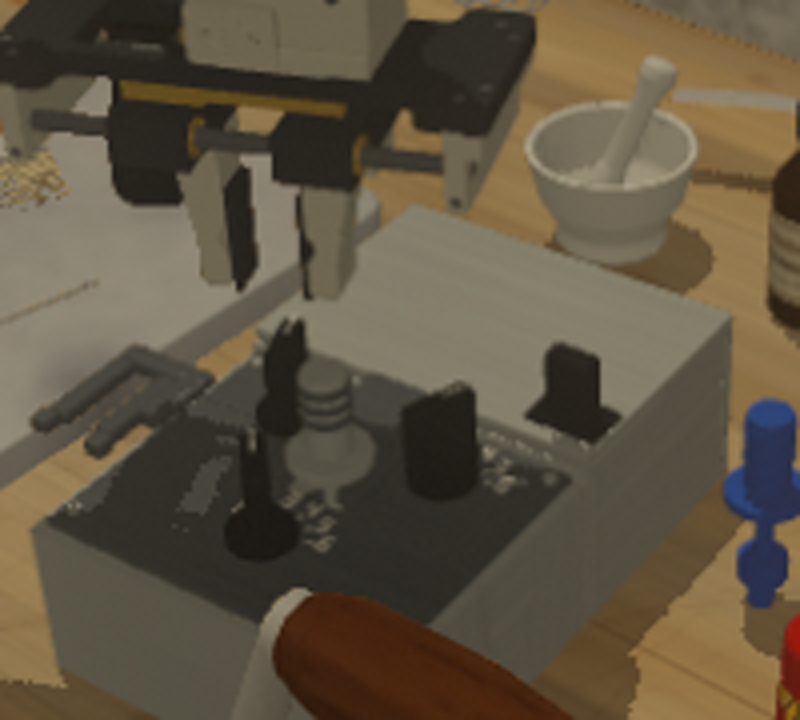

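The picture shows the gripper above the left dial (bar at about (285,370) in the crop), with the pin between the dials clear of the fingers. Next I lower it.

```bash
python3 -m handwheel '[[0,0.15,-2.5,0],[0,0,-2.5,0],[0,0,0,0],[0,0,0,0]]'
python3 -m handwheel '[[0,0,0,0],[0,0,0,0],[0,0,0,0],[0,0,0,0]]' 1 25
```

```text
t: 3.35
eef_pos: [0.5044, 0.0453, 0.2768]
ee_rot: [-3.141, 0.002, -2.695]
force: [0.1, -0.0, 0.5]
width: 0.0249
t: 3.75
eef_pos: [0.5039, 0.0455, 0.2761]
ee_rot: [3.142, 0.002, -2.695]
force: [-2.6, 2.5, 8.1]
width: 0.0099
```

```bash
python3 -m handwheel '[[0,0,0,-0.1],[0,0,0,-0.1],[0,0,0,-0.1],[0,0,0,-0.1],[0,0,0,-0.1],[0,0,0,-0.1],[0,0,0,-0.1],[0,0,0,-0.1],[0,0,0,-0.1],[0,0,0,-0.1],[0,0,0,-0.03],[0,0,0,0],[0,0,0,0]]'
python3 -c "
from h import *;print(arm.get_state()['moment'])"
```

```text
t: 5.05
eef_pos: [0.504, 0.0464, 0.2761]
ee_rot: [3.138, 0.001, 2.558]
force: [-5.1, 9.4, 7.8]
width: 0.0099
[ 3.20691528  1.58584018 -0.06223664]
```

```bash
python3 -m handwheel '[[0,0,0,0],[0,0,0,0],[0,0,2,0],[0,0,4,0],[0,0,0,0]]' 0.82
python3 -m handwheel '[[0.2,-2,0,0.1],[0.2,-2,0,0.1],[0.2,-2,0,0.1],[0.2,-1.8,0,0.05],[0,0,0,0],[0,0,0,0]]' 0.73
python3 - <<'E'
from h import *
f=grab('scene');dials(f);f=grab('top');dials(f)
E
```

```text
t: 5.55
eef_pos: [0.5051, 0.0454, 0.3394]
ee_rot: [3.136, 0.005, 2.558]
force: [0.0, 0.7, 0.8]
width: 0.0159
t: 6.15
eef_pos: [0.5114, -0.0332, 0.3345]
ee_rot: [-3.141, -0.0, 2.905]
force: [0.4, -0.9, 0.2]
width: 0.0237
left n 138 mean [0.06479051 0.11600889] ang 2.4533643371819895 v -1.3283643371819895 sd [2.91656305 8.89275819] white dir (np.float64(9.737699817717354), np.float64(-2.8337760899911726))
right n 150 mean [-0.73954907  1.36806243] ang 2.7970547555645187 v -1.6720547555645187 sd [3.00084468 9.30058447] white dir (np.float64(14.103483949237818), np.float64(-0.342226578449803))
front n 120 mean [-1.19529006 -0.558358  ] ang -2.417798620692584 v 3.542798620692584 sd [2.94616243 9.84944388] white dir (np.float64(11.199925526194544), np.float64(10.671644797836338))
left n 0 mean [nan nan] ang nan v nan sd [nan nan] white dir None
right n 0 mean [nan nan] ang nan v nan sd [nan nan] white dir None
front n 60 mean [-2.8738338  -1.88892633] ang 0.85620795191126 v 0.26879204808874 sd [2.80545129 6.06576876] white dir None
  avg = a.mean(axis, **keepdims_kw)
  ret = um.true_divide(
h.py:42: RuntimeWarning: Degrees of freedom <= 0 for slice
  w,V=np.linalg.eigh(np.cov(Q.T)); a=np.arctan2(V[1,1],V[0,1])
  c *= np.true_divide(1, fact)
  c *= np.true_divide(1, fact)
h.py:43: RuntimeWarning: Mean of empty slice.
  print(n,'n',m.sum(),'mean',Q.mean(0)*1000,'ang',a,'v',1.125-a,'sd',np.sqrt(w)*1000,'white dir',(lambda B:(B[0],B[1]))(Q[C[m].sum(1)>300].mean(0)*1000) if (C[m].sum(1)>300).any() else None)
```

```bash
python3 -m handwheel '[[0,0.2,-3,0],[0,0,-2.8,0],[0,0,0,0],[0,0,0,0]]'
python3 -m handwheel '[[0,0,0,0],[0,0,0,0],[0,0,0,0],[0,0,0,0]]' 1 25
```

```text
t: 6.65
eef_pos: [0.5117, -0.0304, 0.277]
ee_rot: [-3.141, -0.001, 2.908]
force: [0.5, -0.9, 1.2]
width: 0.0236
t: 7.05
eef_pos: [0.5122, -0.0298, 0.2781]
ee_rot: [3.139, 0.003, 2.908]
force: [-1.2, 7.4, 2.3]
width: 0.0097
```

```bash
python3 -m handwheel '[[0,0,0,0.1],[0,0,0,0.1],[0,0,0,0.1],[0,0,0,0.1],[0,0,0,0.1],[0,0,0,0.1],[0,0,0,0.1],[0,0,0,0.1],[0,0,0,0.1],[0,0,0,0.1],[0,0,0,0.01],[0,0,0,0],[0,0,0,0]]'
python3 -m handwheel '[[0,0,0,0],[0,0,0,0],[0,0,2,0],[0,0,4,0],[0,0,0,0]]' 0.82
python3 -m handwheel '[[-2.3,1,0,0.04],[-2.3,1,0,0],[-2.3,1,0,0],[0,0,0,0],[0,0,0,0]]' 0.73
python3 - 2>/dev/null <<'E'
from h import *
f=grab('scene');dials(f);crop(f,'a2.png',160,150,360,330,4)
E
```

```text
t: 8.35
eef_pos: [0.5124, -0.0303, 0.278]
ee_rot: [-3.14, 0.003, -2.368]
force: [0.5, 5.4, 5.9]
width: 0.0097
t: 8.85
eef_pos: [0.5129, -0.031, 0.3411]
ee_rot: [-3.137, 0.005, -2.366]
force: [0.4, -0.2, -0.2]
width: 0.0157
t: 9.35
eef_pos: [0.4422, -0.0009, 0.3369]
ee_rot: [-3.141, 0.0, -2.326]
force: [0.4, 0.6, -0.2]
width: 0.0237
left n 59 mean [-5.34960729  5.01837805] ang 2.497587654660304 v -1.372587654660304 sd [2.97808432 8.11755686] white dir (np.float64(14.250822447575189), np.float64(-6.976515782703342))
right n 102 mean [-1.59500494  0.69533174] ang -2.46706586422543 v 3.59206586422543 sd [2.8633878  9.36840937] white dir (np.float64(9.386923069113672), np.float64(9.529864112195794))
front n 114 mean [-0.7790017  -0.32224459] ang -2.408939839534709 v 3.533939839534709 sd [2.97738398 9.61754344] white dir (np.float64(8.892493818746392), np.float64(8.736153252103682))
```

```bash
python3 -m handwheel '[[0,0.05,-3,0],[0,0,-3,0],[0,0,0,0],[0,0,0,0]]'
python3 -m handwheel '[[0,0,0,0],[0,0,0,0],[0,0,0,0],[0,0,0,0]]' 1 25
python3 -m handwheel '[[0,0,0,-0.1],[0,0,0,-0.1],[0,0,0,-0.1],[0,0,0,-0.1],[0,0,0,-0.1],[0,0,0,-0.1],[0,0,0,-0.1],[0,0,0,-0.1],[0,0,0,-0.1],[0,0,0,-0.04],[0,0,0,0],[0,0,0,0]]'
```

```text
t: 9.8
eef_pos: [0.4431, -0.0006, 0.2767]
ee_rot: [3.141, -0.002, -2.326]
force: [0.8, 0.2, 0.3]
width: 0.0238
t: 10.2
eef_pos: [0.4426, 0.0001, 0.2778]
ee_rot: [-3.142, 0.002, -2.326]
force: [-3.7, 4.2, 5.2]
width: 0.0096
t: 11.4
eef_pos: [0.4423, 0.0009, 0.2778]
ee_rot: [3.138, 0.001, 3.017]
force: [-8.3, 13.7, 7.3]
width: 0.0102
```

```bash
python3 -m handwheel '[[0,0,0,0],[0,0,0,0],[0,0,2,0],[0,0,5,0],[0,0,0,0]]' 0.82
python3 -m handwheel '[[1.5,0.1,0,0.1],[1.5,0.1,0,0.1],[1.3,0.1,0,0.028],[0,0,0,0],[0,0,0,0]]' 0.66
python3 - 2>/dev/null <<'E'
from h import *
f=grab('scene');dials(f);crop(f,'a3.png',160,150,360,330,4)
E
```

```text
t: 11.9
eef_pos: [0.4445, -0.0001, 0.3525]
ee_rot: [3.138, 0.009, 3.019]
force: [1.3, -0.2, -0.3]
width: 0.0159
t: 12.4
eef_pos: [0.4853, 0.0024, 0.3465]
ee_rot: [-3.141, -0.0, -3.039]
force: [0.3, 0.3, -0.8]
width: 0.0297
left n 147 mean [0.21726272 0.24977293] ang 2.4947414439328126 v -1.3697414439328126 sd [3.03080019 8.86029384] white dir (np.float64(10.818878849543818), np.float64(-2.5746774194728035))
right n 102 mean [-1.83049612  0.53331488] ang -2.4652906588326093 v 3.5902906588326093 sd [2.87954605 9.25508618] white dir (np.float64(9.657957775226052), np.float64(9.735443411378826))
front n 160 mean [-0.11747514  0.34171676] ang 2.8703229204617444 v -1.7453229204617444 sd [2.98965205 9.01963058] white dir None
```

View pics/a3.png

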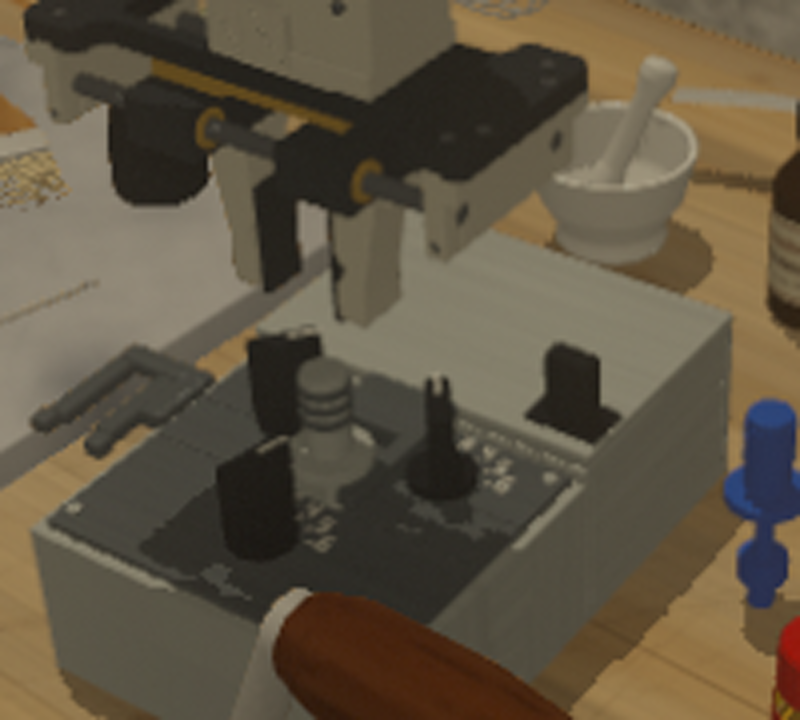

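All three dials read in range and the pin stands clear between the jaws. Next I grip the pin.

```bash
python3 -m handwheel '[[0,0.12,-3,0],[0,0,-3,0],[0,0,-0.7,0],[0,0,0,0],[0,0,0,0]]'
python3 -m handwheel '[[0,0,0,0],[0,0,0,0],[0,0,0,0],[0,0,0,0]]' 1 25
```

```text
t: 12.95
eef_pos: [0.4859, 0.004, 0.2809]
ee_rot: [-3.142, 0.001, -3.037]
force: [-0.9, 0.1, 0.5]
width: 0.0298
t: 13.35
eef_pos: [0.486, 0.0041, 0.2808]
ee_rot: [3.141, 0.002, -3.038]
force: [-2.1, 2.2, 7.0]
width: 0.0195
```

```bash
python3 -m handwheel '[[0,0,0.5,0],[0,0,0.5,0],[0,0,1,0],[0,0,0,0]]'
python3 - 2>/dev/null <<'E'
from h import *
print(arm.get_state()['force'])
f=grab('scene');crop(f,'a4.png',160,150,360,330,4)
E
```

```text
t: 13.75
eef_pos: [0.486, 0.0038, 0.3012]
ee_rot: [3.142, 0.002, -3.037]
force: [-0.4, -0.0, -2.2]
width: 0.0191
[-0.36476276 -0.03977523 -2.15631062]
```

View pics/a4.png

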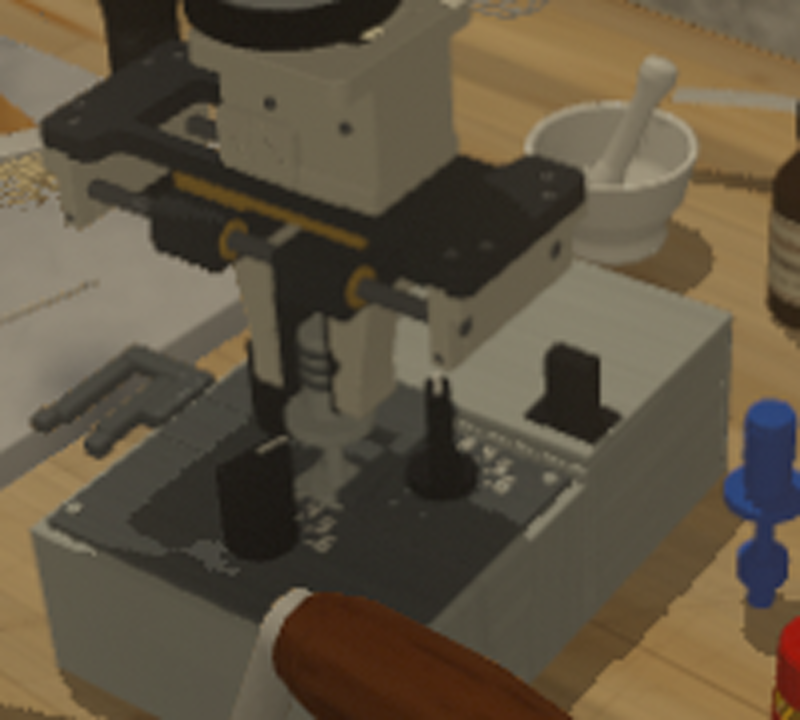

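```bash
python3 -m handwheel '[[0,0,2,0],[0,0,3,0],[0,0,3,0],[0,0,1.5,0],[0,0,0,0],[-1.2,1.8,0,0],[-1.2,1.8,0,0],[-1.2,1.8,0,0],[-1.2,1.8,0,0],[-1.2,1.8,0,0],[-1.2,1.7,0,0],[0,0,0,0],[0,0,0,0],[0,0,0,0]]'
python3 - 2>/dev/null <<'E'
from h import *
f=grab('scene');crop(f,'a5.png',100,120,300,300,4)
f=grab('top');crop(f,'a6.png',190,200,330,380,4)
E
```

```text
t: 15.2
eef_pos: [0.4136, 0.1105, 0.394]
ee_rot: [-3.141, -0.001, -3.038]
force: [-0.2, 0.3, -1.3]
width: 0.0196
```

View pics/a5.png

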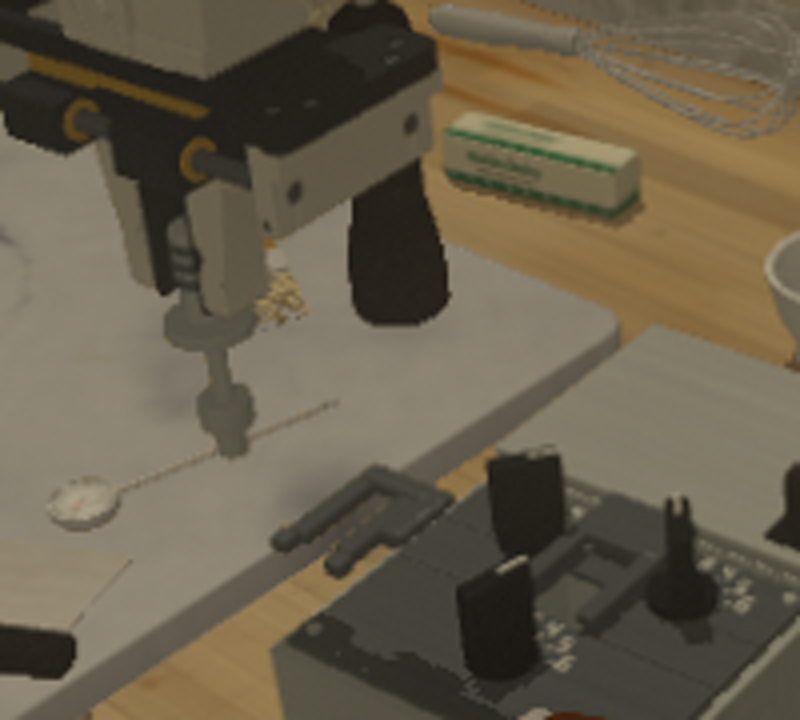

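View pics/a6.png

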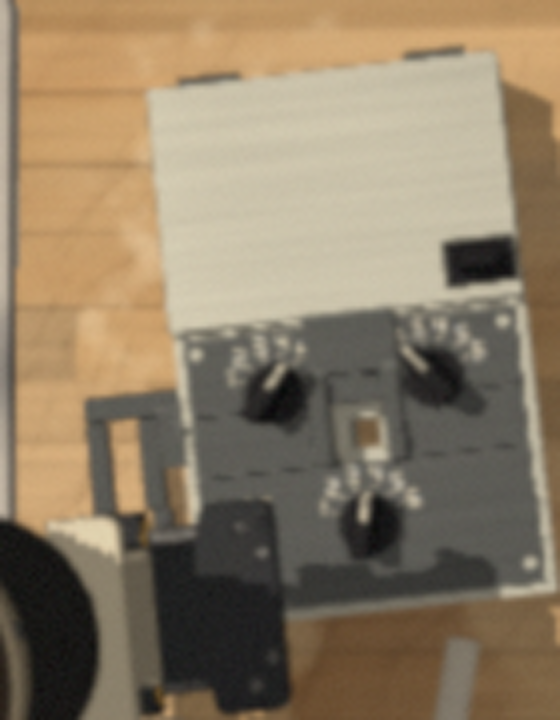

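```bash
python3 - 2>/dev/null <<'E'
from h import *
f=load('scene');
for z in(.229,.203,.144): print(z,[(round((a-b)*4)) for a,b in zip(w2pix(f,(.4136,.1105,z)),(100,120))])
f=load('top')
for uv in((190+125/4,200+450/4),(190+128/4,200+500/4),(190+108/4,200+465/4),(190+142/4,200+465/4),(190+125/4,200+418/4)):print(toS(pix2w(f,*uv,.078))*1000)
E
```

```text
0.229 [198, 264]
0.203 [209, 324]
0.144 [233, 455]
[[  3.0889158  112.21106065  78.        ]]
[[-20.67443741 113.00019868  78.        ]]
[[ -3.15922096 121.0264038   78.        ]]
[[ -4.8494733  104.73733409  78.        ]]
[[ 18.24487839 110.79371679  78.        ]]
```

```bash
python3 -m handwheel '[[0,0,-3,0],[0,0,-3,0],[0,0,-3,0],[0,0,-2,0],[0,0,-0.7,0],[0,0,0,0],[0,0,0,0],[0,0,0,0]]'
python3 - 2>/dev/null <<'E'
from h import *
s=arm.get_state();print(s['eef_pos'],toS(s['eef_pos']))
f=grab('scene');crop(f,'a7.png',100,150,300,320,4)
E
```

```text
t: 16.1
eef_pos: [0.414, 0.1111, 0.2787]
ee_rot: [3.141, 0.002, -3.038]
force: [-1.0, 0.1, -0.4]
width: 0.0193
[0.41398364 0.1110568  0.27873135] [[-0.06038595  0.113808    0.27873135]]
```

View pics/a7.png

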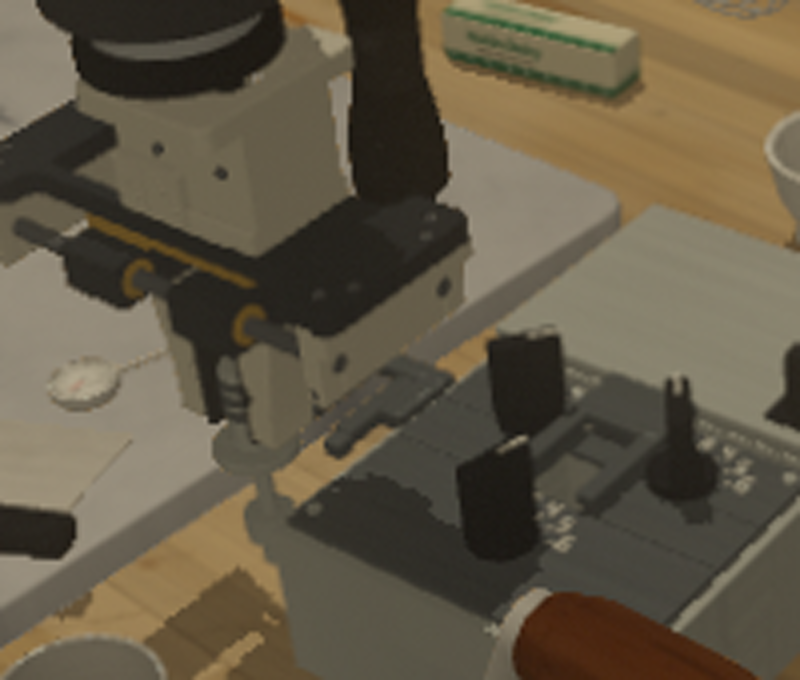

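```bash
python3 -m handwheel '[[1,0.05,-0.1,0],[1,0.1,0,0],[1,0.1,0,0],[0,0,0,0]]'
python3 -m handwheel '[[1,0.1,0,0],[1,0.1,0,0],[0.9,0.1,0,0],[0,0,0,0],[0,0,0,0]]'
python3 - 2>/dev/null <<'E'
from h import *
s=arm.get_state();print(s['eef_pos'],toS(s['eef_pos']))
f=grab('scene');crop(f,'a8.png',100,150,300,320,4)
f=grab('top');crop(f,'a9.png',190,250,330,380,4)
E
```

```text
t: 16.55
eef_pos: [0.4452, 0.1137, 0.2766]
ee_rot: [-3.142, 0.001, -3.038]
force: [-0.2, 0.7, -1.8]
width: 0.0191
t: 17.05
eef_pos: [0.4726, 0.1162, 0.2764]
ee_rot: [-3.141, -0.001, -3.038]
force: [-0.0, 0.4, -1.5]
width: 0.0194
[0.47256078 0.11616134 0.2763643 ] [[-0.00159442  0.1128633   0.2763643 ]]
```

View pics/a8.png

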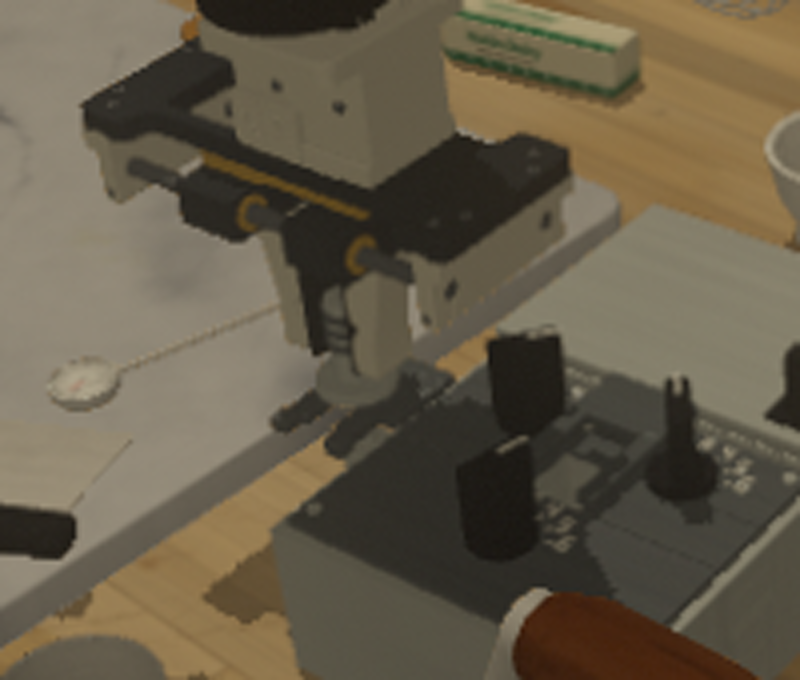

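The pin's neck is between the prongs and its flange sits just above the fork. I lower it onto the fork and let go.

```bash
python3 -m handwheel '[[0,0,-0.2,0],[0,0,-0.2,0],[0,0,-0.1,0],[0,0,0,0],[0,0,0,0]]'
python3 -m handwheel '[[0,0,0,0],[0,0,0,0],[0,0,0,0],[0,0,0,0],[0,0,0,0]]' 0.6
```

```text
t: 17.65
eef_pos: [0.4724, 0.1163, 0.2719]
ee_rot: [-3.142, 0.0, -3.038]
force: [-2.2, -0.7, 4.4]
width: 0.0197
t: 18.15
eef_pos: [0.4726, 0.1163, 0.2716]
ee_rot: [-3.142, -0.0, -3.038]
force: [-0.4, -0.4, 0.2]
width: 0.0353
```

```bash
python3 -m handwheel '[[0,0,2,0],[0,0,3,0],[0,0,3,0],[0,0,3,0],[2,-3,0,0],[2,-3,0,0],[2,-3,0,0],[0,0,0,0],[0,0,0,0]]' 0.5
python3 - 2>/dev/null <<'E'
from h import *
f=grab('scene');crop(f,'b1.png',100,150,360,340,3)
g=grab('top');crop(g,'b2.png',190,190,470,400,2.5)
X,C=cloud(f);S=toS(X);m=(abs(S[:,1]-.113)<.03)&(abs(S[:,0])<.04)&(S[:,2]>.115)&(S[:,2]<.14);print(S[m].mean(0),S[m,2].max(),m.sum())
X,C=cloud(f)
E
```

```text
t: 19.05
eef_pos: [0.5327, 0.0256, 0.3812]
ee_rot: [-3.141, -0.001, -3.04]
force: [-1.0, -1.5, -0.6]
width: 0.0438
[-0.00369397  0.11074169  0.12117689] 0.12533074219251467 108
```

View pics/b1.png

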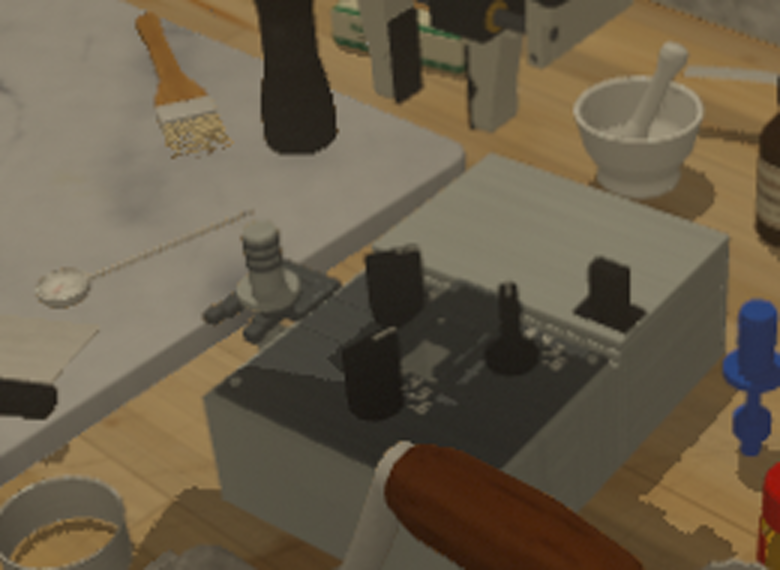

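View pics/b2.png

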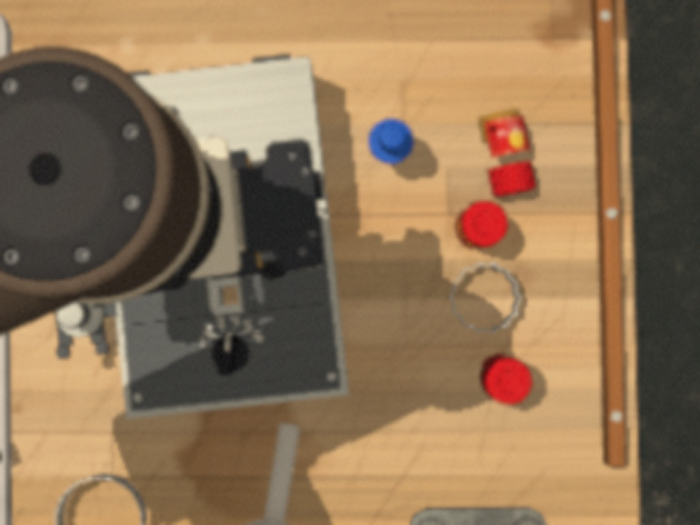

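The pin hangs upright in the fork. Jar A (far one) has been knocked over, lying along x at about (505,155) in the top crop. Now the lid tab.

```bash
python3 - 2>/dev/null <<'E'
from h import *
f=load('scene');X,C=cloud(f);S=toS(X);m=(abs(S[:,1]+.066)<.025)&(abs(S[:,0]-.074)<.025)&(S[:,2]>.1)&(S[:,2]<.13);q=S[m];print(q.min(0),q.max(0),q.mean(0))
t=q[q[:,2]>.114];print(t.min(0),t.max(0),t.mean(0)); print(toW((.0735,-.066,.108)))
E
```

```text
[ 0.06713775 -0.07509024  0.10018452] [ 0.08104979 -0.0530796   0.12259813] [ 0.07242011 -0.06516223  0.11280015]
[ 0.06713775 -0.07483487  0.11409745] [ 0.08104979 -0.0530796   0.12259813] [ 0.07328094 -0.06462157  0.11874305]
[ 0.56564587 -0.05403389  0.108     ]
```

```bash
python3 -m handwheel '[[1.1,-2.6,0,0],[1.1,-2.6,0,0],[1.1,-2.7,0,0],[0,0,-3,0],[0,0,-2,0],[0,0,0,0],[0,0,0,0]]'
```

```text
t: 19.85
eef_pos: [0.5656, -0.0519, 0.3322]
ee_rot: [-3.141, -0.0, -3.036]
force: [0.0, -0.0, 1.2]
width: 0.0438
```

```bash
python3 -m handwheel '[[0,-0.15,-3,0],[0,0,-2,0],[0,0,-1,0],[0,0,0,0],[0,0,0,0]]'
python3 -m handwheel '[[0,0,0,0],[0,0,0,0],[0,0,0,0],[0,0,0,0]]' 1 20
```

```text
t: 20.35
eef_pos: [0.5662, -0.0538, 0.273]
ee_rot: [-3.141, 0.002, -3.037]
force: [-0.3, 0.7, -0.0]
width: 0.0437
t: 20.75
eef_pos: [0.5655, -0.0527, 0.2723]
ee_rot: [3.139, 0.002, -3.038]
force: [-3.5, 12.5, 4.0]
width: 0.0218
```

```bash
python3 -m handwheel '[[0.37,0.04,0.98,0],[0.46,0.05,0.94,0],[0.56,0.06,0.89,0],[0,0,0,0]]'
python3 -m handwheel '[[0.64,0.07,0.83,0],[0.73,0.075,0.76,0],[0.79,0.08,0.69,0],[0.86,0.09,0.6,0],[0,0,0,0]]'
python3 - 2>/dev/null <<'E'
from h import *
f=grab('scene');crop(f,'b3.png',100,100,360,340,3)
E
```

```text
t: 21.15
eef_pos: [0.5782, -0.0513, 0.2995]
ee_rot: [3.139, -0.004, -3.038]
force: [-7.5, 11.5, 3.4]
width: 0.022
t: 21.65
eef_pos: [0.6083, -0.0481, 0.3286]
ee_rot: [3.139, -0.005, -3.038]
force: [-11.1, 11.3, 9.0]
width: 0.0219
```

View pics/b3.png

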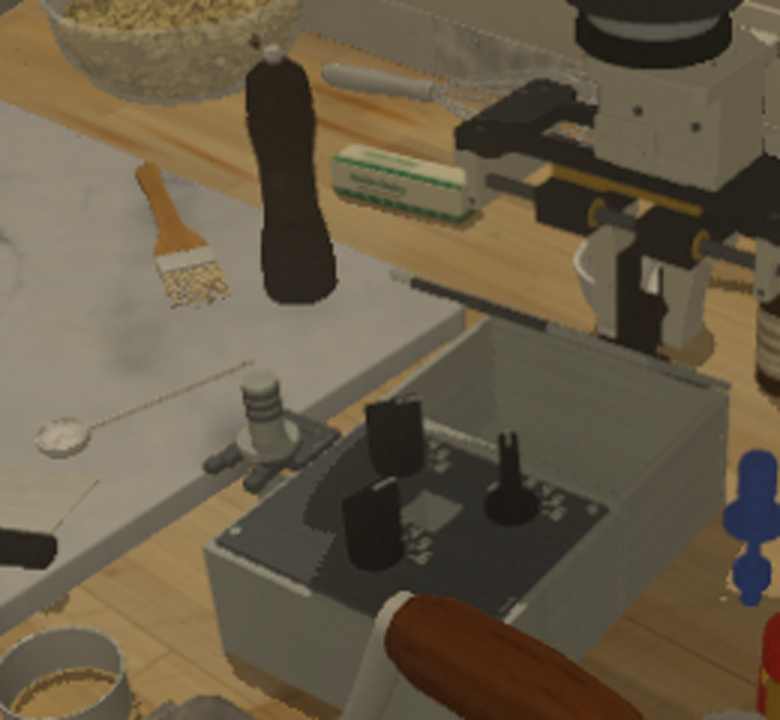

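```bash
python3 -m handwheel '[[0.92,0.095,0.51,0],[0.97,0.1,0.42,0],[1,0.1,0.33,0],[0,0,0,0]]'
python3 -m handwheel '[[1.02,0.105,0.21,0],[1.04,0.107,0.12,0],[0.5,0.05,0,0],[0,0,0,0],[0,0,0,0]]'
python3 - 2>/dev/null <<'E'
from h import *
f=grab('scene');crop(f,'b4.png',100,100,360,340,3)
E
```

```text
t: 22.1
eef_pos: [0.6385, -0.0449, 0.3422]
ee_rot: [3.139, -0.0, -3.037]
force: [-6.1, 11.0, 9.3]
width: 0.0216
t: 22.6
eef_pos: [0.6646, -0.0421, 0.3461]
ee_rot: [3.139, 0.003, -3.037]
force: [-1.3, 9.7, 8.0]
width: 0.0218
```

View pics/b4.png

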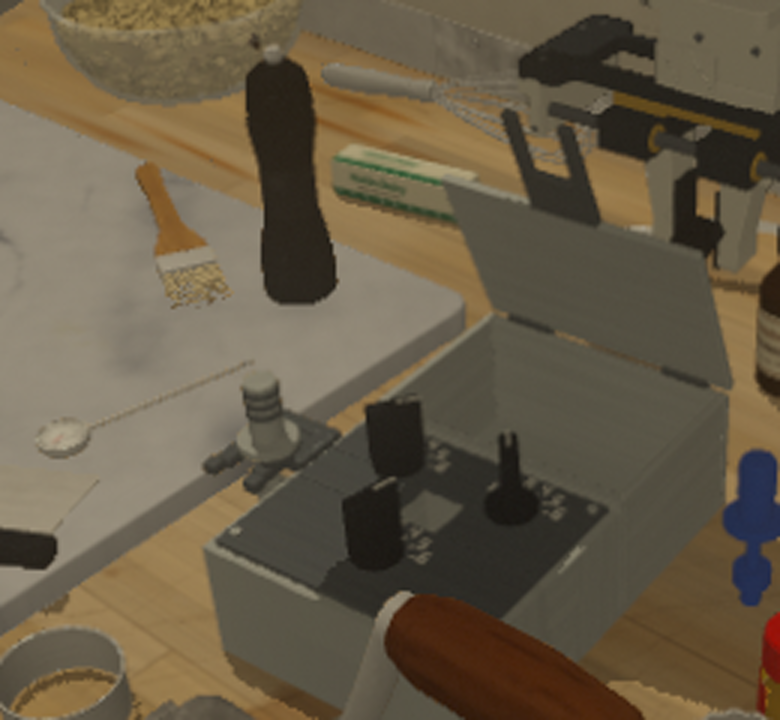

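```bash
python3 -m handwheel '[[0,0,0,0],[0,0,0,0],[0,0,0,0],[0.5,0,2,0],[0.3,0,3,0],[0,0,4,0],[0,0,4,0],[0,0,1.5,0],[0,0,0,0]]' 0.45
python3 -m handwheel '[[-1.5,1.5,0,0],[-1.5,1.5,0,0],[-1.7,1.5,0,0],[-1.7,1.4,0,0],[0,0,0,0],[0,0,0,0]]' 0.25
python3 - 2>/dev/null <<'E'
from h import *
f=grab('scene');crop(f,'b5.png',200,50,460,290,3)
E
```

```text
t: 23.55
eef_pos: [0.6723, -0.0445, 0.4928]
ee_rot: [-3.141, 0.005, -3.038]
force: [0.5, 0.2, 0.1]
width: 0.0482
t: 24.15
eef_pos: [0.6079, 0.0151, 0.4889]
ee_rot: [-3.141, -0.001, -3.037]
force: [-1.0, 1.0, 0.0]
width: 0.0657
```

View pics/b5.png

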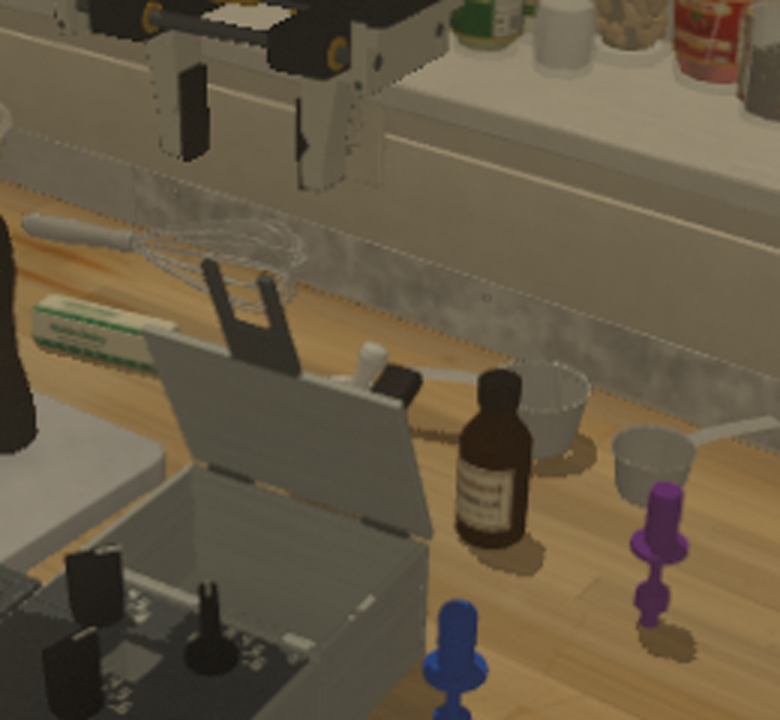

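```bash
python3 - 2>/dev/null <<'E'
from h import *
f=load('scene')
for a in((210,272),(270,290),(225,320),(285,340)):
    u,v=200+a[0]/3,50+a[1]/3; P=pix2w(f,u,v);print(P,toS(P)*1000)
E
```

```text
[0.59380969 0.03386075 0.25424508] [[110.55086218  18.53344253 254.24507565]]
[ 0.59646786 -0.00438987  0.25451043] [[109.26247229 -19.78777651 254.51043011]]
[0.60600408 0.03556196 0.22075555] [[122.85553198  18.97195417 220.75554822]]
[ 0.60990135 -0.00266582  0.21960837] [[122.80202929 -19.45393503 219.60837402]]
```

```bash
python3 -m handwheel '[[-0.7,0,-3,0],[0,0,-3,0],[0,0,-2.5,0],[0,0,0,0],[0,0,0,0]]' 
python3 -m handwheel '[[0,0,0,0],[0,0,0,0],[0,0,0,0],[0,0,0,0]]' 1 15
```

```text
t: 24.7
eef_pos: [0.6018, 0.0146, 0.4044]
ee_rot: [-3.141, -0.001, -3.038]
force: [0.0, -0.2, 0.9]
width: 0.0654
t: 25.1
eef_pos: [0.6011, 0.0171, 0.4056]
ee_rot: [3.137, 0.003, -3.037]
force: [-3.5, 12.3, 3.7]
width: 0.0439
```

```bash
python3 -m handwheel '[[0.75,0.07,0.27,0],[0.75,0.07,0.22,0],[0.85,0.09,0.21,0],[0.86,0.09,0.18,0],[0.86,0.09,0.11,0],[0.86,0.09,0.1,0],[0.87,0.09,0.03,0],[0.87,0.09,0,0],[0.87,0.09,-0.06,0],[0.87,0.09,-0.07,0],[0.86,0.09,-0.15,0],[0.86,0.09,-0.17,0],[0,0,0,0],[0,0,0,0]]'
```

```text
t: 26.5
eef_pos: [0.7027, 0.028, 0.411]
ee_rot: [3.138, 0.002, -3.036]
force: [0.6, 10.6, -1.9]
width: 0.0442
```

```bash
python3 -m handwheel '[[0,0,0,0],[0,0,0,0],[0,0,0,0],[0,0,3,0],[0,0,4,0],[-3,-2,2,0],[-4,-3,0,0],[-4,-3,0,0],[-4,-3,0,0],[-2,-3,0,0],[0,0,0,0]]' 0.25
python3 - 2>/dev/null <<'E'
from h import *
f=grab('scene');crop(f,'c1.png',100,60,460,420,2)
f=grab('top');crop(f,'c2.png',200,150,460,400,3)
E
```

```text
t: 27.6
eef_pos: [0.5293, -0.1175, 0.503]
ee_rot: [-3.141, 0.002, -3.04]
force: [0.7, 0.8, 0.7]
width: 0.0657
```

View pics/c1.png

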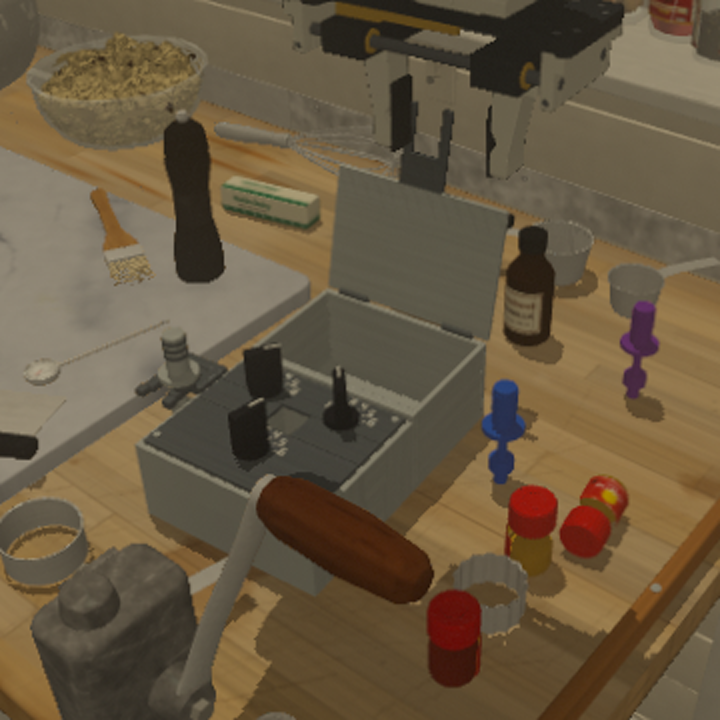

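View pics/c2.png

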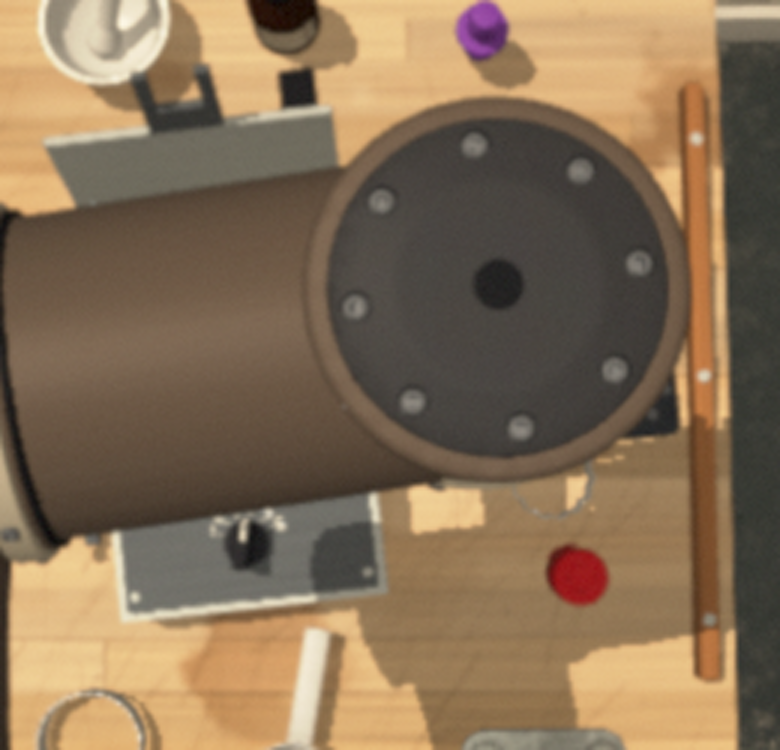

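```bash
cat >> h.py <<'E'
def jarpts(f,zlo=.012,zhi=.08):
    X,C=cloud(f); hsv=cv2.cvtColor(f['image'],cv2.COLOR_RGB2HSV).reshape(-1,3)
    m=(X[:,2]>zlo)&(X[:,2]<zhi)&(X[:,1]<-.12)&(X[:,1]>-.29)&(X[:,0]>.38)&(X[:,0]<.78)
    C=C.astype(int); red=(C[:,0]>70)&(C[:,1]<45)&(C[:,2]<45)
    return X[m],C[m],red[m]
E
python3 - 2>/dev/null <<'E'
from h import *
f=load('scene')
X,C,r=jarpts(f)
# height map grid
x0,y0=.40,-.28
gx=((X[:,0]-x0)/.005).astype(int);gy=((X[:,1]-y0)/.005).astype(int)
G={}
for a,b,z in zip(gx,gy,X[:,2]): G[a,b]=max(G.get((a,b),0),z)
for a in range(60,-1,-1): print('%.3f'%(x0+a*.005),' '.join('%2d'%(G[a,b]*1000) if (a,b) in G else ' .' for b in range(30,-1,-1)))
E
```

```text
0.700  .  .  .  .  .  .  .  .  .  .  .  .  .  .  .  .  .  .  .  .  .  .  .  .  .  .  .  .  .  .  .
0.695  .  .  .  .  .  .  .  .  .  .  .  .  .  .  .  .  .  .  .  .  .  .  .  .  .  .  .  .  .  .  .
0.690  .  .  .  .  .  .  .  .  .  .  .  .  .  .  .  .  .  .  .  .  .  .  .  .  .  .  .  .  .  .  .
0.685  .  .  .  .  .  .  .  .  .  .  .  .  .  .  .  .  .  .  .  .  .  .  .  .  .  .  .  .  .  .  .
0.680  .  .  .  .  .  .  .  .  .  .  .  .  .  .  .  .  .  .  .  .  .  .  .  .  .  .  .  .  .  .  .
0.675  .  .  .  .  .  .  .  .  .  .  .  .  .  .  .  .  .  .  .  .  .  .  .  .  .  .  .  .  .  .  .
0.670  .  .  .  .  .  .  .  .  .  .  .  .  .  .  .  .  .  .  .  .  .  .  .  .  .  .  .  .  .  .  .
0.665  .  .  .  .  .  .  .  .  .  .  .  .  .  .  .  .  .  .  .  .  .  .  .  .  .  .  .  .  .  .  .
0.660  .  .  .  .  .  .  .  .  .  .  .  .  .  .  .  .  .  .  .  .  .  .  .  .  .  .  .  .  .  .  .
0.655  .  .  .  .  .  .  .  .  .  .  .  .  .  .  .  .  .  .  .  .  .  .  .  .  .  .  .  .  .  .  .
0.650  .  .  .  .  .  .  .  .  .  .  .  .  .  .  .  .  .  .  .  .  .  .  .  .  .  .  .  .  .  .  .
0.645  .  .
[... 4238 characters left out ...]
.  .  .
0.430  .  .  .  .  .  .  .  .  .  .  .  .  .  . 68 69 70 68 68 65  .  .  .  .  .  .  .  .  .  .  .
0.425  .  .  .  .  .  .  .  .  .  .  .  .  . 67 70 69 68 69 70 68 66  .  .  .  .  .  .  .  .  .  .
0.420  .  .  .  .  .  .  .  .  .  .  .  .  . 67 69 68 68 67 68 69 68  .  .  .  .  .  .  .  .  .  .
0.415  .  .  .  .  .  .  .  .  .  .  .  .  . 70 69 68 68 68 67 69 68  .  .  .  .  .  .  .  .  .  .
0.410  .  .  .  .  .  .  .  .  .  .  .  .  . 67 70 69 68 67 68 67 68  .  .  .  .  .  .  .  .  .  .
0.405  .  .  .  .  .  .  .  .  .  .  .  .  .  . 67 69 69 68 68 68 55  .  .  .  .  .  .  .  .  .  .
0.400  .  .  .  .  .  .  .  .  .  .  .  .  .  . 65 68 68 68 69 64  .  .  .  .  .  .  .  .  .  .  .
```

```bash
python3 -m handwheel '[[0.4,-3.8,0,0],[0.5,-4,0,0],[0,0,-4,0],[0,0,-4,0],[0,0,-4,0],[0,0,-4,0],[0,0,0,0],[0,0,0,0]]' 0.25 15
python3 - 2>/dev/null <<'E'
from h import *
f=grab('scene');crop(f,'c3.png',250,180,470,380,3)
E
```

```text
t: 28.5
eef_pos: [0.5424, -0.1923, 0.3414]
ee_rot: [-3.141, -0.002, -3.037]
force: [-0.1, -0.3, 1.2]
width: 0.0661
```

View pics/c3.png

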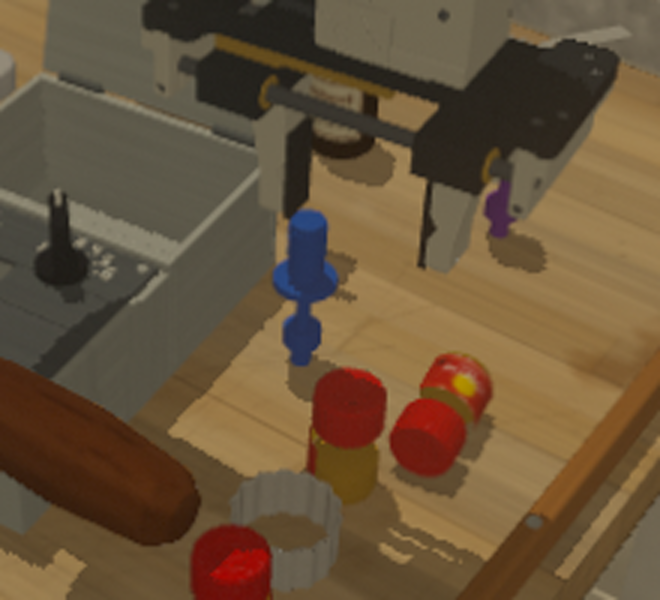

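Jar B stands at crop (350,410), under the open jaws. The lying jar is behind it and the ring in front.

```bash
python3 -m handwheel '[[-0.45,-0.25,-3,0],[0,0,-3,0],[0,0,-3,0],[0,0,-2.3,0],[0,0,0,0],[0,0,0,0]]'
python3 -m handwheel '[[0,0,0,0],[0,0,0,0],[0,0,0,0],[0,0,0,0]]' 1 12
python3 -m handwheel '[[0,0,1,0],[0,0,2,0],[0,0,3,0],[0,0,4,0],[0,0,4,0],[0,0,0,0]]'
```

```text
t: 29.15
eef_pos: [0.5383, -0.1951, 0.2302]
ee_rot: [-3.141, 0.002, -3.037]
force: [-0.1, 0.5, 1.4]
width: 0.0657
t: 29.55
eef_pos: [0.5371, -0.1951, 0.2289]
ee_rot: [-3.141, 0.001, -3.038]
force: [0.7, 0.3, 0.2]
width: 0.0393
t: 30.15
eef_pos: [0.5383, -0.1955, 0.3751]
ee_rot: [-3.139, 0.01, -3.037]
force: [-0.1, -1.0, -0.4]
width: 0.0365
```

```bash
python3 -m handwheel '[[1.3,3.2,0,0],[1.4,3.2,0,0],[1.4,3.2,0,0],[1.3,3.2,0,0],[1.3,3,0,0],[0,0,0,0],[0,0,0,0]]'
python3 - 2>/dev/null <<'E'
from h import *
f=grab('scene');crop(f,'c4.png',200,100,440,320,3)
f=grab('top');crop(f,'c5.png',200,150,460,400,3)
E
```

```text
t: 30.85
eef_pos: [0.6039, -0.0363, 0.368]
ee_rot: [-3.142, -0.001, -3.036]
force: [-0.2, -0.9, -0.6]
width: 0.0359
```

View pics/c4.png

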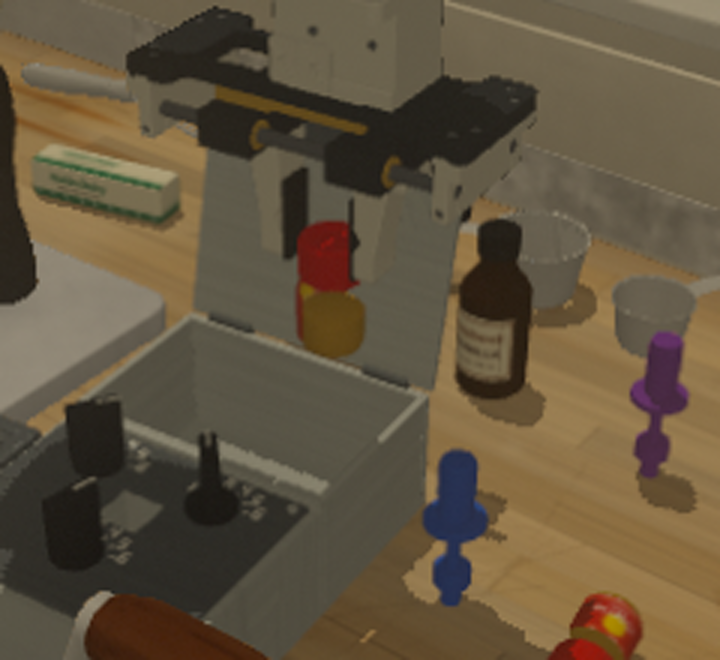

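View pics/c5.png

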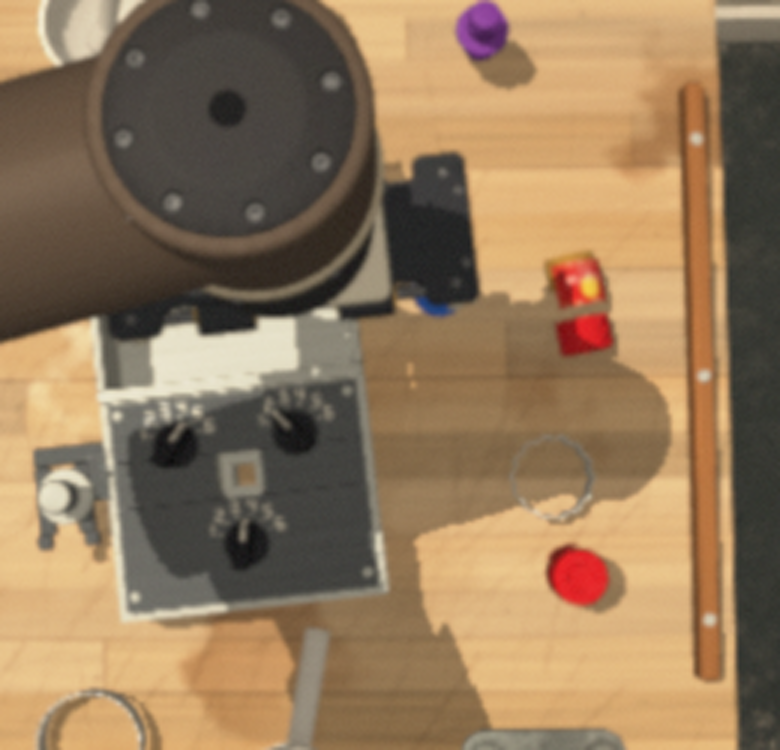

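```bash
python3 -m handwheel '[[0,0,-3,0],[0,0,-3,0],[0,0,-2.5,0],[0,0,-1.8,0],[0,0,0,0],[0,0,0,0],[0,0,0,0]]'
```

```text
t: 31.65
eef_pos: [0.6044, -0.0374, 0.2667]
ee_rot: [-3.142, 0.002, -3.038]
force: [-0.6, 0.1, 0.1]
width: 0.0363
```

```bash
python3 -m handwheel '[[0,0,-0.3,0],[0,0,0,0]]'
python3 -m handwheel '[[0,0,0,0],[0,0,0,0],[0,0,0,0],[0,0,0,0],[0,0,2,0],[0,0,4,0],[0,0,4,0],[-1,-1,4,0],[-1,-4,4,0],[0,-4,0,0],[0,-4,0,0],[0,-3,0,0],[0,0,0,0]]' 0.45
python3 - 2>/dev/null <<'E'
from h import *
f=grab('scene');crop(f,'c6.png',200,100,440,320,3)
X,C,r=jarpts(f);m=(X[:,0]>.555)&(X[:,2]<.05);print(X[m].min(0),X[m].max(0),X[m].mean(0))
f=grab('top');crop(f,'c7.png',200,150,460,400,3)
E
```

```text
t: 31.85
eef_pos: [0.6039, -0.0371, 0.2627]
ee_rot: [3.141, 0.001, -3.038]
force: [-0.6, -0.1, -0.1]
width: 0.0361
t: 33.15
eef_pos: [0.5848, -0.1949, 0.4368]
ee_rot: [-3.141, -0.001, -3.041]
force: [-0.2, 0.8, -0.9]
width: 0.0477
[ 0.56307895 -0.28999725  0.01209263] [ 0.77964405 -0.12007599  0.04949828] [ 0.61410144 -0.20224758  0.02959885]
```

View pics/c6.png

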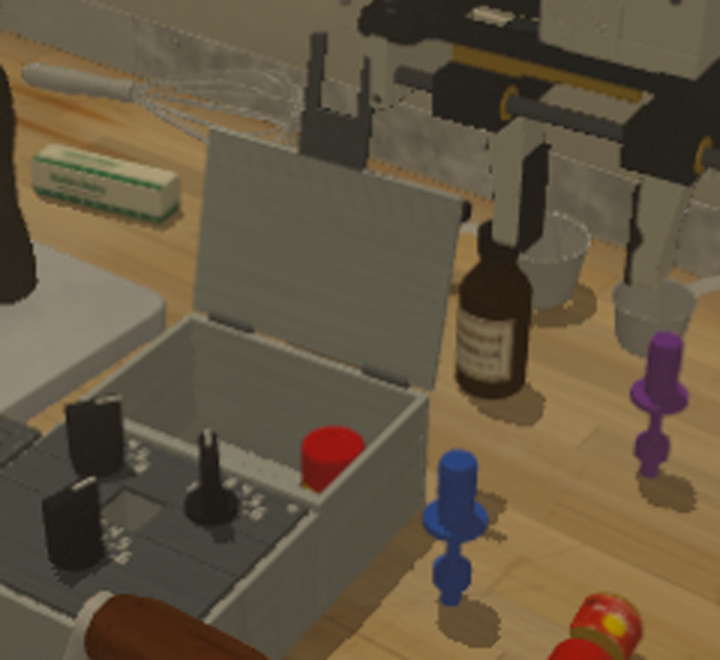

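View pics/c7.png

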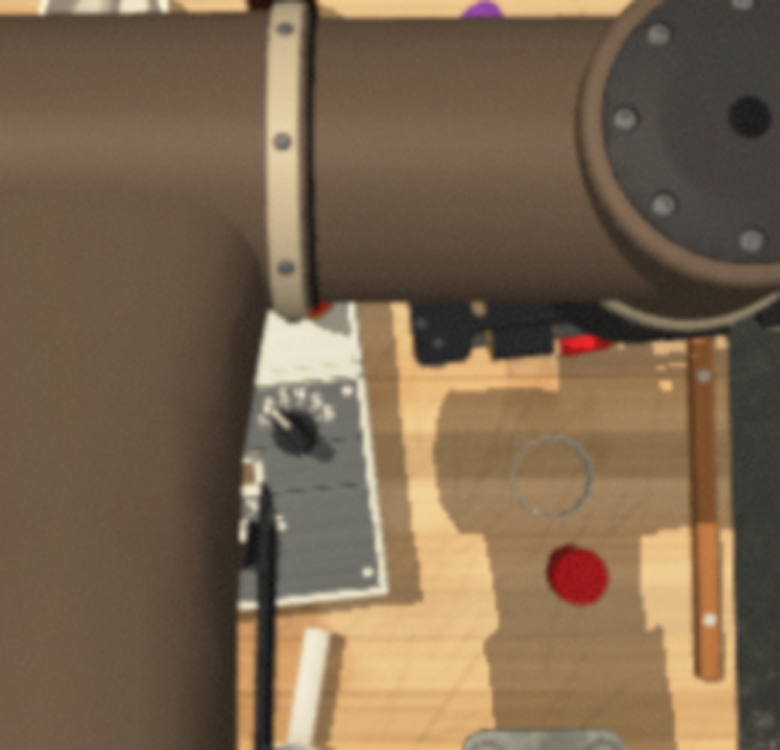

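```bash
python3 - 2>/dev/null <<'E'
from h import *
f=load('top');print(pix2w(f,200+579/3,150+305/3,.025),pix2w(f,200+572/3,150+256/3,.025),pix2w(f,200+586/3,150+354/3,.025))
f=load('scene')
X,C=cloud(f);m=(X[:,0]>.55)&(X[:,0]<.66)&(X[:,1]<-.18)&(X[:,1]>-.26)&(X[:,2]>.015)&(X[:,2]<.045);q=X[m];print(np.percentile(q,[2,98],axis=0))
for lo in np.arange(.56,.64,.01):
    k=q[(q[:,0]>=lo)&(q[:,0]<lo+.01)]; k=k[k[:,2]>np.percentile(k[:,2],70)] if len(k)>5 else k
    if len(k): print(round(lo,3),len(k),k[:,1].mean(),k[:,2].max())
E
```

```text
[ 0.59663982 -0.21887262  0.025     ] [ 0.62969961 -0.21487901  0.025     ] [ 0.56378854 -0.22286836  0.025     ]
[[ 0.56478051 -0.23817132  0.01590173]
 [ 0.62898203 -0.20119263  0.03961759]]
0.56 55 -0.2208096273050222 0.03776633435506847
0.57 41 -0.22165617340398447 0.03926300797151657
0.58 31 -0.2201231173761981 0.03986630568135888
0.59 9 -0.21304971759115807 0.04137475640460551
0.6 43 -0.21599428690020736 0.041129310049551566
0.61 38 -0.21390709440260605 0.04179415368449483
0.62 24 -0.21247489017277074 0.0400874758664622
0.63 4 -0.21059047168727124 0.03595164682748516
```

```bash
python3 -m handwheel '[[0.6,-1.2,0,0.13],[0.6,-1.1,0,0.13],[0,0,-3,0.13],[0,0,-4,0.13],[0,0,-4,0],[0,0,-4,0],[0,0,0,0],[0,0,0,0]]' 0.2 12
python3 - 2>/dev/null <<'E'
from h import *
f=grab('scene');crop(f,'c8.png',270,180,490,380,3)
E
```

```text
t: 34.05
eef_pos: [0.5978, -0.2142, 0.2875]
ee_rot: [3.141, -0.001, -2.516]
force: [0.4, -1.1, 2.0]
width: 0.0705
```

View pics/c8.png

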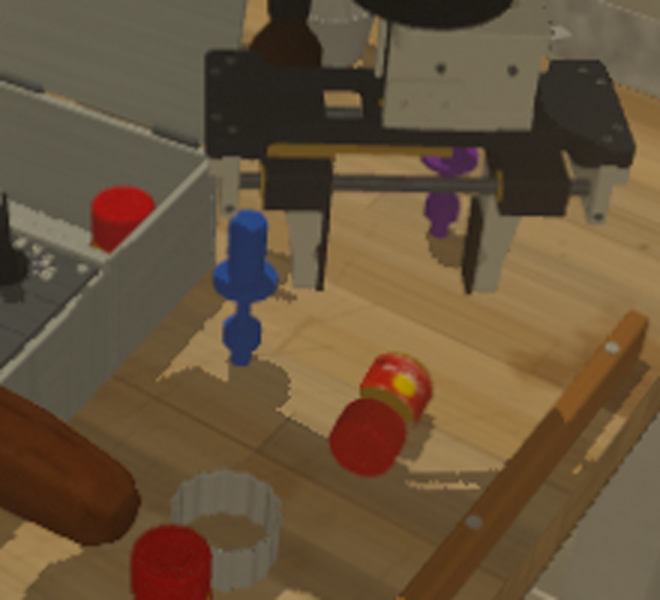

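```bash
python3 -m handwheel '[[-0.05,-0.35,-3,0],[0,0,-3,0],[0,0,-2.5,0],[0,0,-1,0],[0,0,0,0],[0,0,0,0]]'
python3 - 2>/dev/null <<'E'
from h import *
f=grab('scene');crop(f,'c9.png',270,180,490,380,3)
E
```

```text
t: 34.7
eef_pos: [0.5978, -0.2184, 0.1941]
ee_rot: [-3.139, 0.002, -2.517]
force: [-0.7, 0.6, 0.1]
width: 0.0704
```

View pics/c9.png

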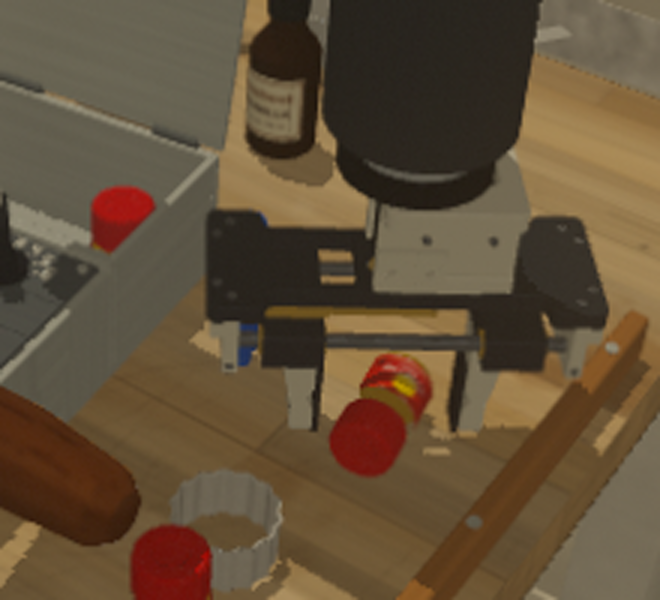

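```bash
python3 -m handwheel '[[0,0,-0.8,0],[0,0,0,0],[0,0,0,0]]'
python3 -m handwheel '[[0,0,0,0],[0,0,0,0],[0,0,0,0],[0,0,0,0],[0,0,0,0]]' 1 15
python3 -m handwheel '[[0,0,1,0],[0,0,1,0],[0,0,2,0],[0,0,0,0]]'
python3 - 2>/dev/null <<'E'
from h import *
f=grab('scene');crop(f,'d1.png',270,180,490,380,3)
E
```

```text
t: 35.05
eef_pos: [0.5967, -0.2184, 0.1841]
ee_rot: [-3.142, -0.0, -2.518]
force: [0.0, 0.1, 0.3]
width: 0.0702
t: 35.55
eef_pos: [0.5967, -0.2184, 0.184]
ee_rot: [3.142, -0.0, -2.518]
force: [-0.5, -0.2, -0.1]
width: 0.041
t: 35.95
eef_pos: [0.598, -0.2185, 0.2276]
ee_rot: [-3.138, 0.004, -2.517]
force: [0.2, -0.2, -0.3]
width: 0.0408
```

View pics/d1.png

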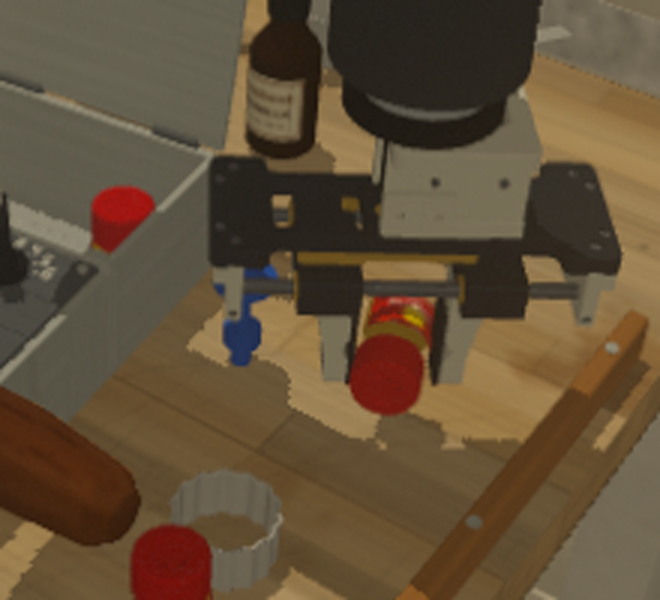

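```bash
python3 -m handwheel '[[0,0,4,0],[0,0,4,0],[0,0,4,0],[0,0,3,-0.1],[0,3.3,0,-0.12],[0,3.3,0,-0.1],[0,3.3,0,-0.1],[0,3.3,0,-0.1],[0,3.3,0,0],[0,3.3,0,0],[0,3.3,0,0],[0,3.3,0,0],[0,0,0,0],[0,0,0,0]]'
python3 - 2>/dev/null <<'E'
from h import *
s=arm.get_state();print(toS(s['eef_pos']))
f=grab('scene');crop(f,'d2.png',200,100,440,320,3)
E
```

```text
t: 37.4
eef_pos: [0.5965, 0.0464, 0.3737]
ee_rot: [3.142, -0.001, -3.036]
force: [0.7, -0.9, -0.0]
width: 0.041
[[0.1144799  0.03071323 0.37365586]]
```

View pics/d2.png

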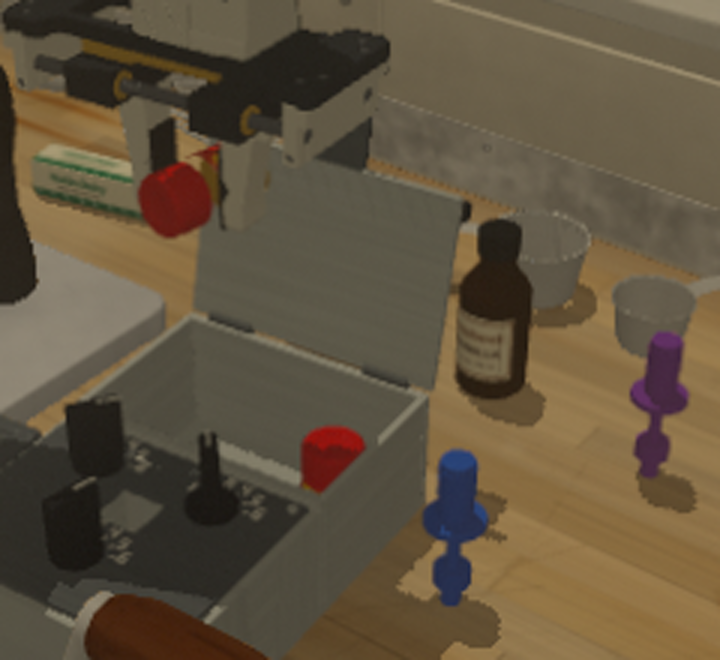

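```bash
python3 -m handwheel '[[0,0,-4,0],[0,0,-4,0],[0,0,-3,0],[0,0,-2,0],[0,0,0,0],[0,0,0,0]]'
python3 - 2>/dev/null <<'E'
from h import *
f=grab('scene');crop(f,'d3.png',200,100,440,320,3)
E
```

```text
t: 38.05
eef_pos: [0.597, 0.0448, 0.2443]
ee_rot: [-3.141, -0.0, -3.039]
force: [0.7, 0.2, -0.2]
width: 0.0409
```

View pics/d3.png

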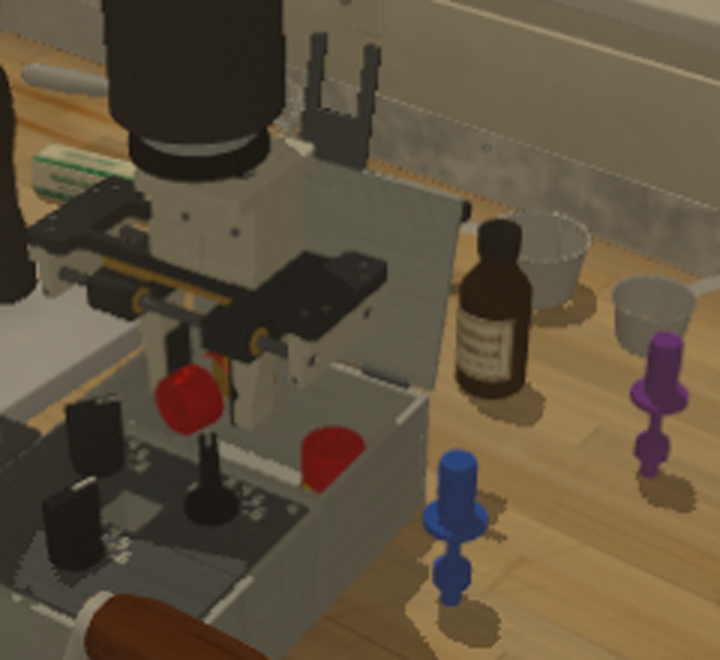

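```bash
python3 - 2>/dev/null <<'E'
from h import *
f=load('scene')
X,C=cloud(f);S=toS(X);C=C.astype(int);m=(C[:,0]>60)&(C[:,1]<50)&(C[:,2]<50)&(S[:,1]>-.01)&(S[:,1]<.08)&(S[:,0]>.04)&(S[:,0]<.17)&(S[:,2]>.04)&(S[:,2]<.15);q=S[m];print(q.min(0),q.max(0),q.mean(0))
E
```

```text
[0.07827699 0.00816553 0.06405604] [0.13238352 0.05321327 0.1453308 ] [0.09339612 0.02863242 0.08739973]
```

```bash
python3 -m handwheel '[[0.2,0,-1.5,0],[0,0,-1.5,0],[0,0,-1,0],[0,0,0,0],[0,0,0,0]]'
```

```text
t: 38.6
eef_pos: [0.5991, 0.0456, 0.2049]
ee_rot: [3.142, 0.001, -3.038]
force: [-0.2, 0.3, -0.4]
width: 0.0406
```

```bash
python3 -m handwheel '[[0,0,-0.3,0],[0,0,0,0]]'
python3 -m handwheel '[[0,0,0,0],[0,0,0,0],[0,0,0,0],[0,0,0,0],[0,0,2,0],[0,0,3,0],[0,0,4,0],[0,0,4,0],[-1,-2,4,0],[-2,-4,4,0],[-2,-4,0,0],[-2,-4,0,0],[-2,-3,0,0],[0,0,0,0]]' 0.46
python3 - 2>/dev/null <<'E'
from h import *
f=grab('scene');crop(f,'d4.png',200,100,440,320,3)
E
```

```text
t: 38.8
eef_pos: [0.5988, 0.0457, 0.2014]
ee_rot: [3.141, 0.001, -3.038]
force: [-0.6, 0.4, -2.0]
width: 0.0407
t: 40.2
eef_pos: [0.5096, -0.1204, 0.4048]
ee_rot: [3.141, 0.0, -3.041]
force: [0.5, 0.8, 0.8]
width: 0.0474
```

View pics/d4.png

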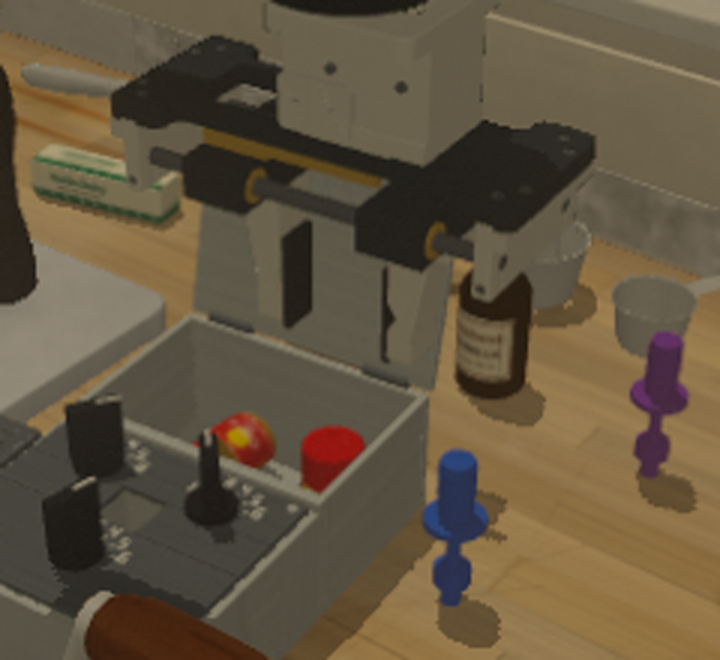

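```bash
python3 -m handwheel '[[-2.3,-2.3,0,0],[-2.3,-2.3,0,0],[-2.3,-2.3,0,0],[-2.2,-2.2,0,0],[0,0,-3,0],[0,0,-3,0],[0,0,0,0],[0,0,0,0]]' 0.25 12
python3 - 2>/dev/null <<'E'
from h import *
f=grab('scene');crop(f,'d5.png',230,150,470,410,3 if 0 else 2)
X,C=cloud(f);m=(X[:,0]>.37)&(X[:,0]<.46)&(X[:,1]<-.16)&(X[:,1]>-.26)&(X[:,2]>.062)&(X[:,2]<.072);q=X[m];print(np.percentile(q,[1,50,99],axis=0))
f=grab('top');crop(f,'d6.png',200,150,460,400,3)
E
```

```text
t: 41.05
eef_pos: [0.4218, -0.2084, 0.3448]
ee_rot: [-3.141, -0.001, -3.037]
force: [0.6, 0.3, 0.8]
width: 0.0657
[[ 0.40173935 -0.22695351  0.06234748]
 [ 0.41747167 -0.21080449  0.06700623]
 [ 0.43521097 -0.1927701   0.06941191]]
```

View pics/d5.png

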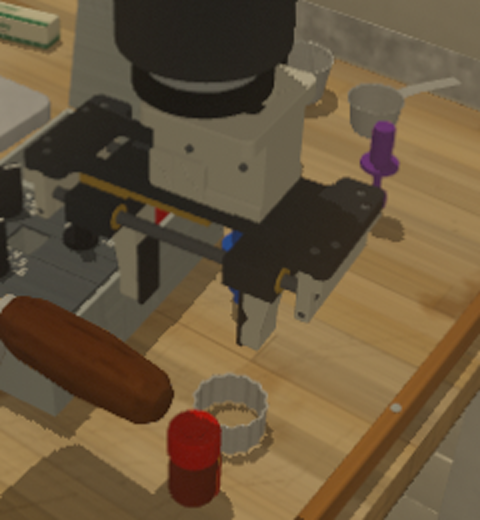

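View pics/d6.png

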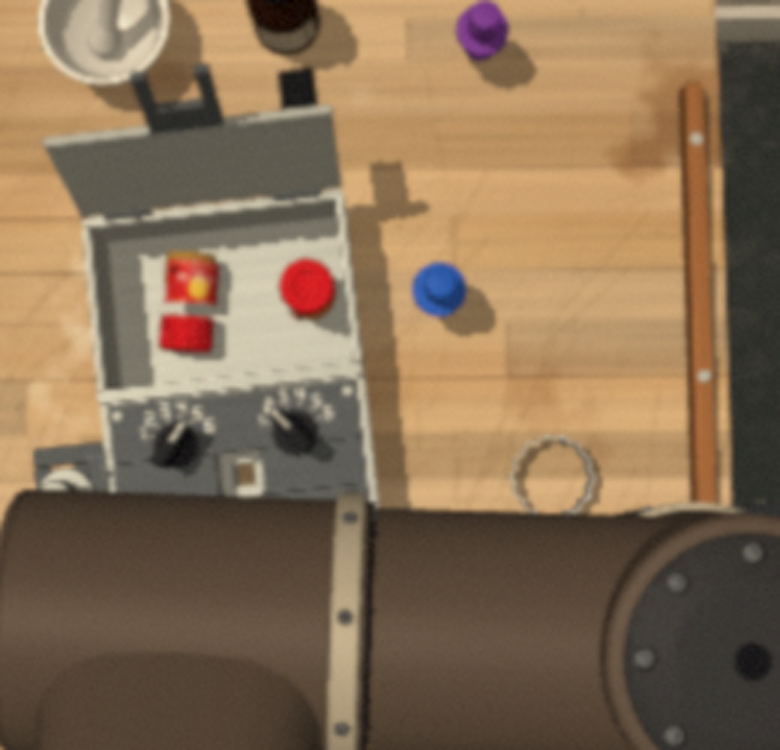

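```bash
python3 -m handwheel '[[-0.35,-0.2,-3,0],[0,0,-3,0],[0,0,-3,0],[0,0,-2.5,0],[0,0,0,0],[0,0,0,0]]'
python3 -m handwheel '[[0,0,0,0],[0,0,0,0],[0,0,0,0],[0,0,0,0]]' 1 12
python3 -m handwheel '[[0,0,1,0],[0,0,2,0],[0,0,3,0],[0,0,4,0],[0,0,5,0],[0,0,0,0]]'
python3 - 2>/dev/null <<'E'
from h import *
f=load('top')
def t(a,b,z): print((a,b),toS(pix2w(f,200+a/3,150+b/3,z))*1000)
t(308,288,.07);t(282,288,.07);t(218,280,.023);t(166,280,.023);t(190,253,.023);t(186,352,.023);t(212,334,.023);t(160,334,.023)
E
```

```text
t: 41.75
eef_pos: [0.4185, -0.2107, 0.2304]
ee_rot: [-3.141, 0.001, -3.037]
force: [0.7, 0.0, 0.1]
width: 0.0659
t: 42.15
eef_pos: [0.4177, -0.2107, 0.23]
ee_rot: [-3.141, 0.001, -3.038]
force: [0.1, 0.2, 0.2]
width: 0.0394
t: 42.75
eef_pos: [0.419, -0.2113, 0.3868]
ee_rot: [-3.138, 0.011, -3.037]
force: [0.4, -0.5, -0.8]
width: 0.0364
(308, 288) [[113.77597496 -55.70585966  70.        ]]
(282, 288) [[115.63505517 -39.02490987  70.        ]]
(218, 280) [[131.20628978   5.55978027  23.        ]]
(166, 280) [[135.10193236  40.5113791   23.        ]]
(190, 253) [[151.55429869  22.57837561  23.        ]]
(186, 352) [[85.24843956 31.80652779 23.        ]]
(212, 334) [[95.3775902  13.21152074 23.        ]]
(160, 334) [[99.21318048 48.05458831 23.        ]]
```

```bash
python3 -m handwheel '[[2.2,3.03,0.5,0],[2.2,3.03,0,0],[2.2,3.03,0,0],[2.2,3.03,0,0],[2.2,3.03,0,0],[2.2,3.03,0,0],[2.2,3.03,0,0],[0,0,0,0],[0,0,0,0]]'
python3 - 2>/dev/null <<'E'
from h import *
s=arm.get_state();print(toS(s['eef_pos']))
f=grab('scene');crop(f,'d7.png',200,100,440,320,3)
E
```

```text
t: 43.65
eef_pos: [0.5716, 0.0021, 0.3843]
ee_rot: [-3.141, -0.001, -3.037]
force: [-0.9, 0.3, -0.2]
width: 0.0365
[[ 0.08521075 -0.0107975   0.38433223]]
```

View pics/d7.png

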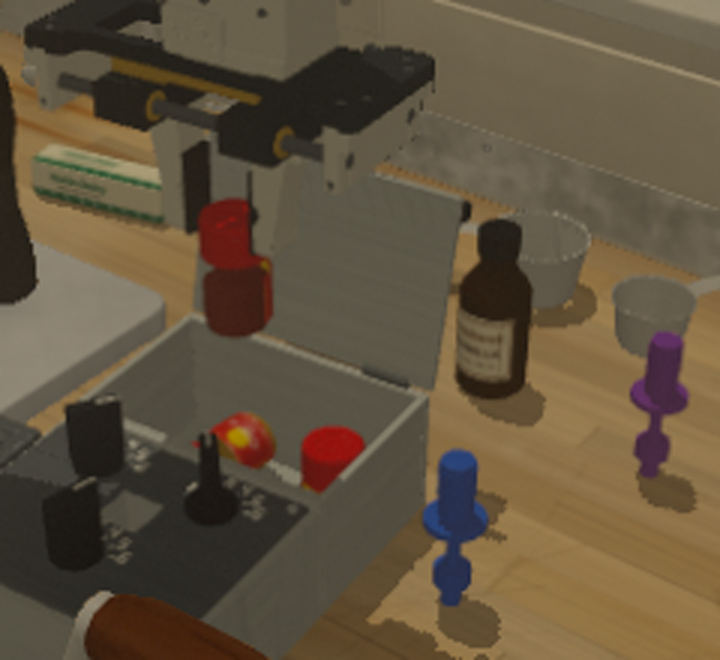

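```bash
python3 -m handwheel '[[0.1,-0.1,-3,0],[0,0,-3,0],[0,0,-3,0],[0,0,-2,0],[0,0,-1,0],[0,0,0,0],[0,0,0,0]]'
python3 -m handwheel '[[0,0,0,0],[0,0,0,0],[0,0,0,0],[0,0,0,0],[0,0,2,0],[0,0,4,0],[0,0,4,0],[-1,-2,4,0],[-3,-4,2,0],[-3,-4,0,0],[-3,-4,0,0],[-3,-4,0,0],[0,-2,0,0],[0,0,0,0]]' 0.46
python3 - 2>/dev/null <<'E'
from h import *
f=grab('scene');crop(f,'d8.png',200,100,440,320,3)
f=grab('top');crop(f,'d9.png',200,150,460,400,3)
E
```

```text
t: 44.4
eef_pos: [0.5728, 0.0001, 0.2654]
ee_rot: [-3.142, 0.001, -3.038]
force: [0.2, -0.2, -0.5]
width: 0.0363
t: 45.8
eef_pos: [0.4437, -0.1987, 0.4234]
ee_rot: [-3.141, 0.001, -3.041]
force: [-0.2, 0.5, -0.2]
width: 0.0474
```

View pics/d8.png

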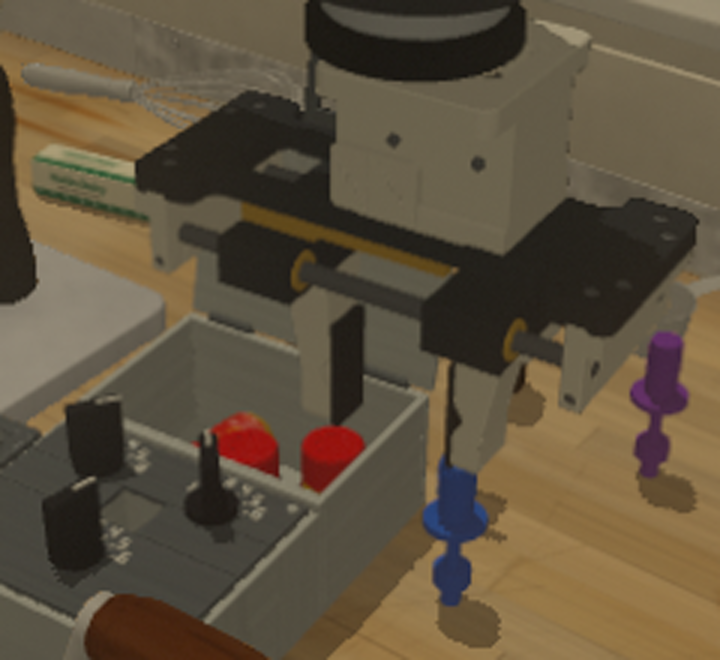

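View pics/d9.png

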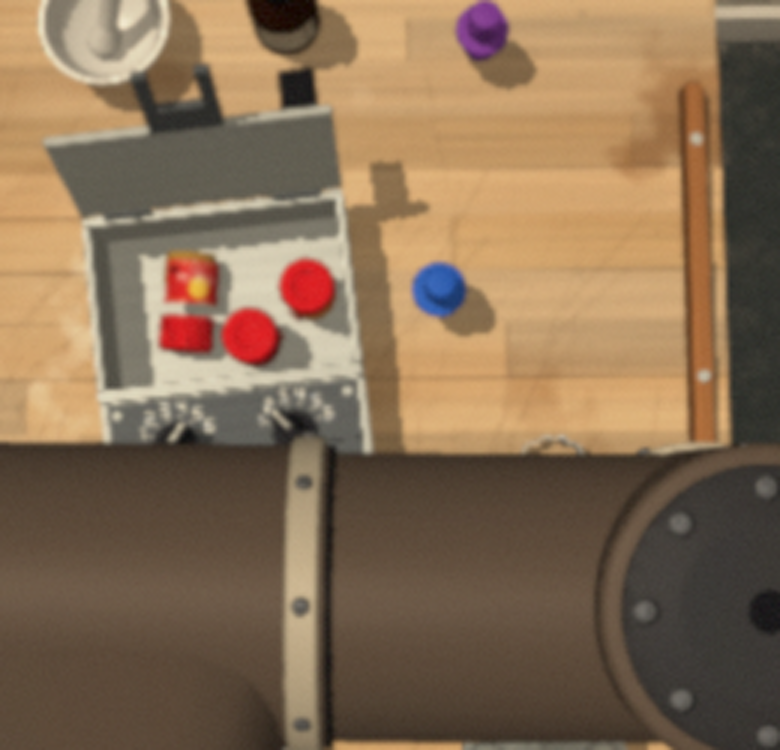

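```bash
python3 -m handwheel '[[0,0,3.5,0],[0,0,3.5,0],[3.2,2.8,0,0],[3.2,2.8,0,0],[3.2,2.8,0,0],[3.2,2.8,0,0],[3.2,2.8,0,0],[3.2,2.8,0,0],[3.2,2.8,0,0],[3.2,2.8,0,0],[0,0,0,0],[0,0,0,0]]' 0.25 15
python3 - 2>/dev/null <<'E'
from h import *
f=grab('scene');crop(f,'e1.png',200,20,440,260,3)
X,C=cloud(f);S=toS(X)
m=(abs(abs(S[:,1])-.0175)<.004)&(S[:,0]>.15)&(S[:,0]<.24)&(S[:,2]>.205)&(S[:,2]<.28);q=S[m]
for lo in np.arange(.2,.28,.01):
    k=q[(q[:,2]>=lo)&(q[:,2]<lo+.01)]
    if len(k):print(round(lo,2),len(k),k.mean(0),k[:,1].min(),k[:,1].max())
E
```

```text
t: 47.1
eef_pos: [0.7015, 0.0296, 0.491]
ee_rot: [-3.141, -0.003, -3.035]
force: [0.5, -0.8, -0.1]
width: 0.0659
0.2 25 [ 0.20330748 -0.00054856  0.20751715] -0.02031465329677027 0.02016698802137782
0.21 47 [ 0.20538015 -0.00149763  0.21518685] -0.019416490977550903 0.021256778967968258
0.22 49 [0.20827049 0.00089399 0.22480428] -0.02010624340320957 0.021311097547825786
0.23 45 [0.21023491 0.00045167 0.23482845] -0.01998399559082676 0.02136361144416973
0.24 48 [0.21253696 0.00067542 0.24506489] -0.019717357477025476 0.021325313758125502
0.25 46 [0.21492123 0.00094988 0.25495985] -0.01843517911499155 0.02148518324411578
0.26 32 [ 0.21686333 -0.00239697  0.26347706] -0.019195592481369976 0.02086074463251559
```

View pics/e1.png

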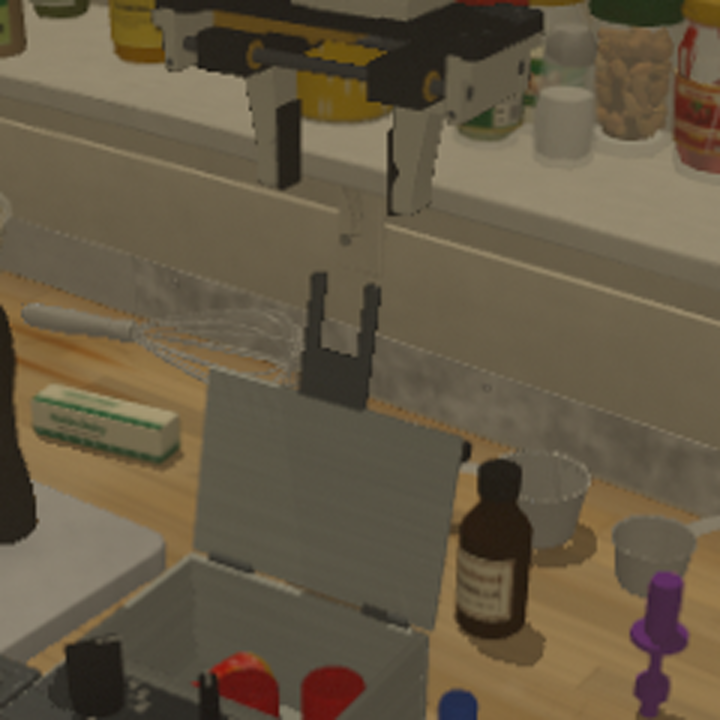

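```bash
python3 -m handwheel '[[0,-0.25,-3,0],[0,0,-3,0],[0,0,-2,0],[0,0,0,0],[0,0,0,0]]'
python3 -m handwheel '[[0,0,0,0],[0,0,0,0],[0,0,0,0],[0,0,0,0]]' 1 15
```

```text
t: 47.65
eef_pos: [0.7004, 0.0243, 0.4143]
ee_rot: [-3.141, 0.001, -3.038]
force: [0.0, 1.0, 0.7]
width: 0.0661
t: 48.05
eef_pos: [0.7009, 0.0275, 0.4142]
ee_rot: [3.137, 0.004, -3.036]
force: [-0.1, 12.7, 3.1]
width: 0.0438
```

```bash
python3 -m handwheel '[[-0.94,-0.1,0.18,0],[-0.94,-0.1,0.17,0],[-1.79,-0.18,0.14,0],[-1.8,-0.19,-0.04,0],[-1.79,-0.18,-0.21,0],[-1.75,-0.18,-0.4,0],[-1.71,-0.18,-0.56,0],[0,0,0,0]]'
python3 -m handwheel '[[-1.64,-0.17,-0.74,0],[-1.57,-0.16,-0.89,0],[-1.46,-0.15,-1.05,0],[-1.35,-0.14,-1.19,0],[0,0,0,0],[0,0,0,0]]'
python3 - 2>/dev/null <<'E'
from h import *
f=grab('scene');crop(f,'e2.png',150,60,420,330,3 if 0 else 2)
E
```

```text
t: 48.85
eef_pos: [0.5919, 0.0159, 0.406]
ee_rot: [3.136, 0.002, -3.037]
force: [-2.9, 15.1, 0.2]
width: 0.0438
t: 49.45
eef_pos: [0.533, 0.0097, 0.367]
ee_rot: [3.137, 0.002, -3.037]
force: [-2.7, 15.6, -1.5]
width: 0.0433
```

View pics/e2.png

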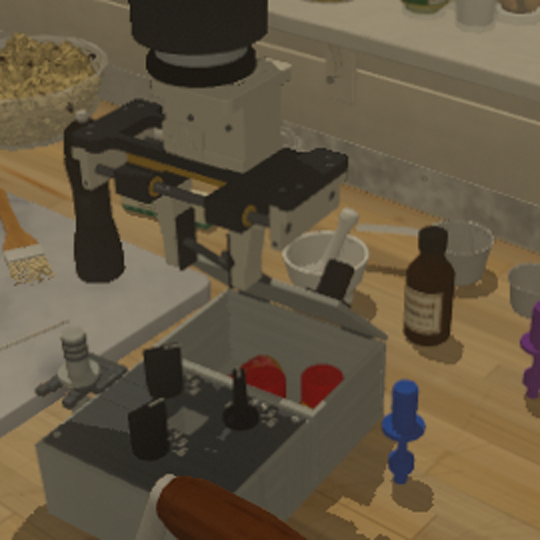

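```bash
python3 -m handwheel '[[-1.23,-0.13,-1.31,0],[-1.09,-0.11,-1.44,0],[-0.94,-0.1,-1.53,0],[-0.78,-0.08,-1.62,0],[0,0,0,0],[0,0,0,0]]'
```

```text
t: 50.1
eef_pos: [0.4936, 0.0056, 0.3083]
ee_rot: [3.137, 0.004, -3.038]
force: [0.1, 16.6, -2.8]
width: 0.0438
```

```bash
python3 -m handwheel '[[0,0,0,0],[0,0,0,0],[0,0,0,0],[0,0,3,0],[0,0,4,0],[0,0,0,0]]' 0.25
python3 -m handwheel '[[2.4,0.2,0,0],[2.4,0.2,0,0],[2.4,0.25,0,0],[0,0,0,0],[0,0,0,0]]' 1 20
python3 - 2>/dev/null <<'E'
from h import *
f=grab('scene');crop(f,'e3.png',150,60,420,330,2)
E
```

```text
t: 50.7
eef_pos: [0.4943, 0.0031, 0.3833]
ee_rot: [3.141, 0.008, -3.037]
force: [0.4, 0.5, 0.4]
width: 0.0657
t: 51.2
eef_pos: [0.5649, 0.0094, 0.3774]
ee_rot: [-3.141, -0.001, -3.039]
force: [-1.2, -0.2, 0.7]
width: 0.031
```

View pics/e3.png

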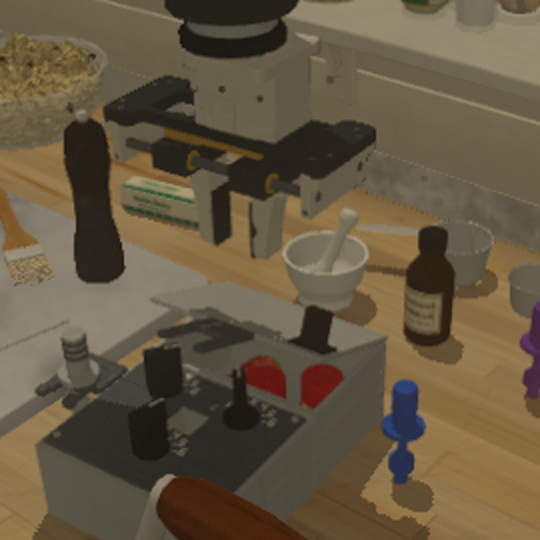

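```bash
python3 -m handwheel '[[0,0,-3,0],[0,0,-3,0],[0,0,-1,0],[0,0,-1,0],[0,0,-1,0],[0,0,0,0]]'
python3 -m handwheel '[[0,0,-0.7,0],[0,0,-0.6,0],[0,0,-0.5,0],[0,0,0,0]]'
```

```text
t: 51.85
eef_pos: [0.5647, 0.0097, 0.2874]
ee_rot: [-3.142, -0.001, -3.038]
force: [0.1, 0.6, 0.2]
width: 0.0007
t: 52.25
eef_pos: [0.5647, 0.0097, 0.2693]
ee_rot: [-3.141, -0.001, -3.038]
force: [-0.2, 0.3, -0.6]
width: 0.0003
```

```bash
python3 - 2>/dev/null <<'E'
from h import *
f=grab('scene');crop(f,'e4.png',150,120,420,330,3 if 0 else 2)
X,C=cloud(f);S=toS(X);m=(S[:,0]>.06)&(S[:,0]<.17)&(S[:,1]>-.06)&(S[:,1]<-.03)&(S[:,2]<.15);
for lo in np.arange(.06,.17,.02):
    k=S[m&(S[:,0]>=lo)&(S[:,0]<lo+.02)]
    if len(k):print(lo,np.median(k[:,2]),len(k))
E
```

```text
0.06 0.09329820387885446 206
0.08 0.09163977311248622 51
0.1 0.09113088688637028 23
0.12000000000000001 0.09059505339386217 91
0.14 0.08966214755801552 88
0.16000000000000003 0.08937125950443112 44
```

View pics/e4.png

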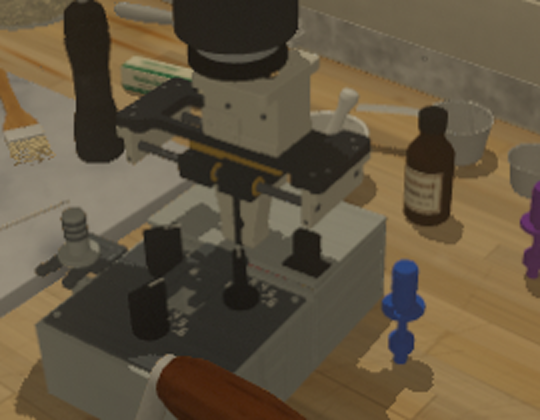

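```bash
python3 -m handwheel '[[0,0,-0.3,0],[0,0,-0.2,0],[0,0,0,0],[0,0,0,0]]'
python3 -m handwheel '[[0,0,-0.2,0],[0,0,-0.1,0],[0,0,0,0],[0,0,0,0]]'
```

```text
t: 52.7
eef_pos: [0.565, 0.0098, 0.2654]
ee_rot: [3.142, 0.001, -3.038]
force: [-1.4, 0.0, 3.8]
width: 0.0006
t: 53.1
eef_pos: [0.5649, 0.0098, 0.2651]
ee_rot: [-3.141, 0.002, -3.037]
force: [-12.2, 2.3, 29.3]
width: 0.0007
```

```bash
python3 -m handwheel '[[0,0,2,0],[0,0,4,0],[0,0,5,0],[0,-3,4,0],[-2,-5,0,0],[-2,-5,0,0],[-2,-5,0,0],[-2,-5,0,0],[0,-5,0,0],[0,-3,0,0],[0,0,0,0],[0,0,0,0]]'
python3 - 2>/dev/null <<'E'
from h import *
f=grab('scene');crop(f,'e5.png',100,100,460,400,2)
X,C=cloud(f);S=toS(X)
for nm,q,in [('scene',S)]:
    m=(S[:,0]>.065)&(S[:,0]<.17)&(abs(S[:,1]+.02)<.03)&(S[:,2]>.08)&(S[:,2]<.12); A=np.c_[S[m,0],np.ones(m.sum())];print('slope',np.linalg.lstsq(A,S[m,2],rcond=None)[0])
m=(abs(S[:,1]-.113)<.025)&(abs(S[:,0])<.03)&(S[:,2]>.1)&(S[:,2]<.14);print('pin',S[m].mean(0),np.percentile(S[m,2],98))
X,C=cloud(f);m=(X[:,2]>.024)&(X[:,2]<.036)&(abs(X[:,0]-.48)<.05)&(abs(X[:,1]+.2)<.05);print('ring',(X[m].min(0)+X[m].max(0))/2)
f=grab('top');crop(f,'e6.png',190,150,450,400,3)
X,C=cloud(f);S=toS(X);m=(S[:,0]>.065)&(S[:,0]<.17)&(abs(S[:,1]+.02)<.03)&(S[:,2]>.08)&(S[:,2]<.12); A=np.c_[S[m,0],np.ones(m.sum())];print('slope',m.sum(),np.linalg.lstsq(A,S[m,2],rcond=None)[0])
E
```

```text
t: 54.3
eef_pos: [0.4903, -0.2866, 0.4113]
ee_rot: [3.141, -0.001, -3.04]
force: [0.0, -0.2, 0.7]
width: 0.0007
slope [1.62850115e-05 8.88475570e-02]
pin [-0.00484699  0.10946059  0.11505934] 0.12494134283612339
ring [ 0.4836139  -0.19653057  0.0288326 ]
slope 84 [0.01641972 0.08427051]
```

View pics/e5.png

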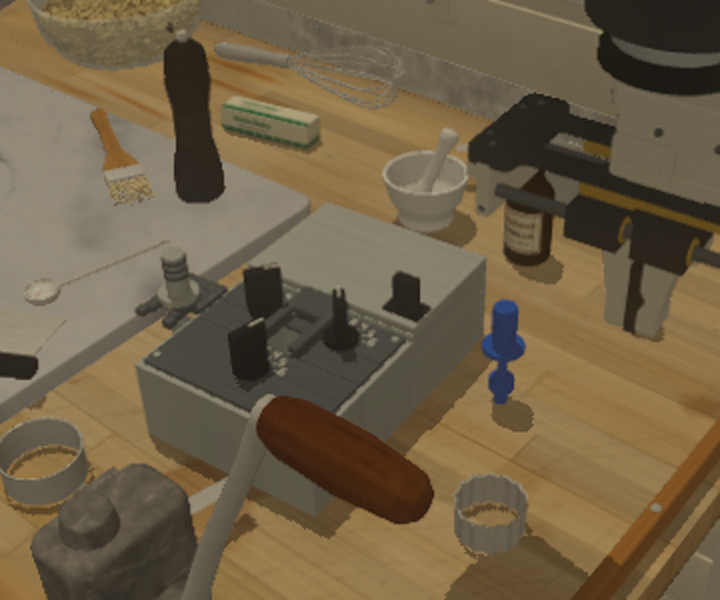

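View pics/e6.png

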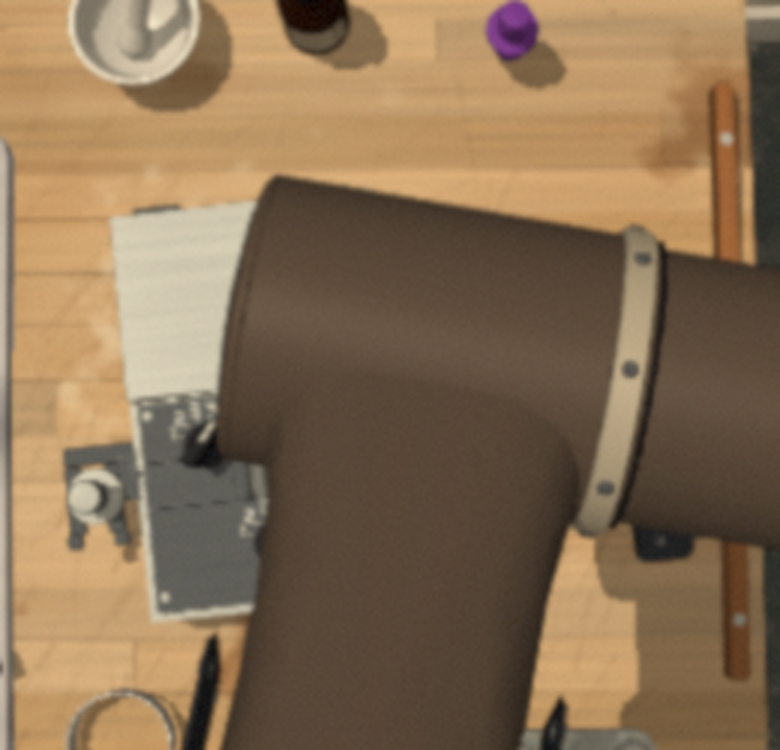

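The lid is shut (scene-camera slope 0.000 rad), the pin is parked, the ring is in place, and the hand is clear of everything. Handing in.

```bash
python3 -c "
from station import arm
print(arm.job_done(), arm.get_state()['t'])"
```

```text
the job is handed in; nothing more can be done
the job is handed in; nothing more can be done
```

The safe is restocked and shut with the pin parked, and I handed the job in at about 54 s of robot time. The system gave no verdict.

**What I did:**
- **Dials:** I set left to 5, right to 2 and front to 4. The camera last read them at about 1.77, 0.45 and 1.40 rad, all in range, and the pin then lifted freely.
- **Pin and lid:** I hung the pin in the fork, then opened the lid to about 1.8 rad.
- **Jars:** I put in all three jars. Two stand and one lies on its side, because it was knocked over during the run.
- **Closing:** I shut the lid and pressed it down until it bottomed at about 29 N.

**Last checks:**
- **Lid:** The scene camera shows a slope of 0.000 rad. The top camera gave 0.016 rad from only a few points, because the arm blocked part of its view. The two disagree slightly, but both are under the 0.04 limit.
- **Pin:** It hangs upright in the fork. Rough readings put its axis within about 6 mm of where I measured the park point.
- **Jars:** All three were inside, clear of the walls, in the last view before I closed the lid. With the lid shut I could not check them again.
- **Other things:** The ring stayed within about 6 to 7 mm of its first measured place, which is camera noise. The blue pin was not touched, and the hand ended clear of everything.

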